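# Fetch the stapler from behind the desk things

### The arm

A 6-joint arm with a two-finger parallel gripper is mounted at the origin on the work surface. World frame = base frame: x ahead of the robot, y to its left, z up, the work surface at z = 0. Lengths are in m, angles in rad, forces in N, time in s.
With the tool pointing down it reaches from about 0.3 to 0.85 m from the base axis. Payload 5.4 kg.
Tool frame: the origin (TCP) lies between the finger pads; the fingertips stand 22 mm ahead of it and the grasp point (between the pads) lies 3 mm ahead of it (env.finger_overhang is the distance from the TCP to the fingertips, in m); z points along the fingers, y is the direction in which the jaws open and shut (so a half turn about z gives the same grasp; the last joint's range is limited). The gripper opens to 85 mm and grips with 20 to 120 N. Pads are 22 mm wide; open, the fingers measure 114 mm over their backs; the gripper's body (76 mm by 85 mm) begins 54 mm behind the grasp point. The pads swing forward as they close: fully open they stand 13 mm farther back than shut.
Start: joints at [0.981, 0.158, 1.597, -0, 1.386, -0.21], TCP at [0.213, 0.534, 0.253] pointing down, gripper open.
Joint ranges: [-2.91, 2.91], [-0.94, 2.29], [0.18, 2.7], [-1.29, 4.43], [0.17, 2.64], [-3, 3]. Speed limits (rad/s): [2.57, 2.57, 3.14, 3.14, 3.14, 3.14].

### API

Orientations are given as a rotation vector (axis times angle).
In Python, from cell import env, cams gives the robot as it stands.
- The arm moves only by the shell command python3 -m handwheel 'ROWS'. ROWS is JSON, a list of rows, each a list of 3 entries, a list of its own where there are three numbers: the turn, a rotation vector about the tool's x, y, z in degrees, then the shift along the tool's x, y, z in cm, then the opening, from 0 (shut) to 1 (fully open). In form: [[[ax, ay, az], [x, y, z], gripper], ...]. A call has 1 to 20 rows; each row shifts and turns the commanded pose from where the row before left it, along the tool's axes as they then stand; what a row does not reach is not made up. A row lasts 1/12 s, in which the tool goes at most 41.7 mm and 7.16 degrees, less where a joint would pass 70% of its speed; a pose out of reach is approached as far as the arm can. A call is refused whole if a number of a shift passes 4.17 or a number of a turn 7.16, either way. A call with a gripper value outside its range is refused whole. The fingers move at their own pace and stop on an object; the grip force is fixed at half the most. Time passes only in rows, so rows that do not move let the fingers close. It gives the time, the measured TCP pose, the force and the opening at its end, in the units of the state.
- env.get_state(): the state, without advancing time (a new reading comes with each control period).
- cams.camera(name): name is "scene" or "side" or "wrist"; returns (picture, depth): 400x640x3 uint8, blue, green, red; 400x640 float32, m along the optical axis (not along the pixel's ray), 0 where there is no reading.
- cams.camera_params(name): a dict with "fx", "fy", "cx", "cy" (pixels), "k1" (the pictures are not rectified: a ray, as slopes to the right and down, at radius r is drawn at 1 + k1 r^2 times it, then the intrinsics apply), "R" (3x3) and "t" (3): a world point X has camera coordinates R X + t; the wrist camera has in their place "tool_from_camera" (4x4, takes a point from camera to tool coordinates, whose origin is the TCP and whose axes are the flange's). Camera axes: x right, y down, z forward; pixel columns grow to the right and rows downward; lengths in m; the calibration is good to about 2 mm. A picture is of the moment at which its call begins: read the wrist's pose just before it. camera_params takes no time and is no camera call.
- env.hand_in(): hands the job in, once; it reports no verdict.
The state is a dict: "time_s": time; "joints": joint angles; "dq": joint speeds; "tau": joint torques, N m; "eef_pos": TCP position; "tcp_rot": TCP orientation; "wrist_force": force on the tool from outside, world axes, zero at the start; "wrist_torque": the same for the moment, N m; "grip_width": opening from 0.0 (shut) to 1.0 (fully open).
Only numpy, scipy, OpenCV 4.12 (cv2) and the standard library are available. Lean on these libraries where they do the work, as an engineer would, in place of code of your own. Each camera call takes 0.05 s, during which the arm holds its last target.

### The job

The stapler lies at the back of the wooden organiser board, shut in by the clock, the bottle and the pencil pot. First stand those three aside, upright on the grey felt mat, then lay the stapler in the middle of the tray of paper slips, upright and lengthwise, and only then put the clock, bottle and pot back, each where it stood in its own recess, with the clock dial facing as it did. Do not knock anything over, and leave the mug and the globe alone.

Things in the scene. Friction and masses are not known exactly. Their poses are not given: they have to be found in the camera images.
- board: fixed wooden board, 160 (x) x 288 (y) x 20 mm high, origin at the centre of its underside on the desk; its front (-x) faces the robot. Three 72 mm square recesses, 12 mm deep (floor 8 mm above the desk), at x = -32, y = -96, 0, 96 mm hold clock, bottle and pot in any order. Behind, the top is a flat ledge, 20 mm above the desk; the stapler lies on it along y at x = 26, 8 to 23 mm behind the three
- mat: fixed thin grey felt mat, the side area, to the left or the right of the board: 250 (its x) x 150 (its y) x 3 mm. Origin: centre of its underside, on the desk. The three things stand on it with their middles at least 13 mm inside its edges
- tray: fixed open tray of light wood, on the other side of the board from the mat: 230 (its x, lengthwise) x 166 (its y) mm outside, walls 6 mm thick and 28 mm high, holding a fixed stack of white paper slips whose top is 12 mm above the desk. Origin: centre of its underside, on the desk
- clock_mid (a point): middle (half-way up, 46 mm above its feet) of the loose desk clock: an upright wooden block with a round white dial, 46 (x) x 54 (y) x 92 mm high, about 0.22 kg; its -x side carries the dial and at the start faces the front of the board. Take it across its 54 mm width (the stapler is close behind it), some 65 mm above its feet: lower, the gripper's body may strike its top
- clock_dial (a point): centre of the clock's dial, on the clock's -x face, 23 mm in front of the clock's middle and 14 mm higher; same axes as the clock
- bottle_mid (a point): middle (59 mm above its foot) of the loose screen-cleaner bottle: slim, round, white with a grey cap, 52 mm diameter up to 86 mm height, then narrowing to a 33 mm cap, 118 mm high in all, about 0.16 kg. Take it some 75 mm above its foot: lower, the gripper's body may strike the cap
- pot_mid (a point): middle (50 mm above its foot) of the loose pencil pot: open round dark steel cup, 58 mm diameter, straight walls 98 mm high, with two short pencils fixed in it that end about 4 mm above the rim; about 0.18 kg. Take it some 70 mm above its foot: lower, the gripper's body may strike the pencils
- stapler_mid (a point): middle (28 mm above its foot) of the loose desk stapler, black and steel: 140 mm long (its x, nose at +x), 34 mm wide (its y), about 56 mm high, about 0.26 kg. Straight sides; take it across its 34 mm width near the middle. For the gripper to come down beside it the three things in front must be gone
- mug_mid (a point): middle (46 mm up) of a white mug, 80 mm diameter, 92 mm high, with a handle at its +y, standing beyond the board: a bystander, leave it
- globe_mid (a point): point 76 mm up on the axis of a small globe on a wooden foot, 95 mm wide, about 155 mm high, standing beyond the board: a bystander, leave it
Mind the look-alikes: they are no part of the job. Of the things that look like the part that bears pot_mid, the largest one is meant. Of the things shaped like the part that bears clock_mid, the wooden one is meant.

How it is judged:
By the outcome, as a careful person would: the job done as asked, in the order asked, and still so for the second after the job is handed in, with the robot touching nothing.
It also fails if it takes over 144 s, if anything falls off the work surface, if the arm or the gripper's body presses on something with over 40 N, if the wrist force passes 120 N, or if a joint passes its speed limit or range.

## Working session

There is one attempt and no reset: what is moved stays moved. The work goes in short steps, Python scripts to look and compute and a shell command to move; the robot and the scene stay as the last step left them, time stands still between calls to the robot, and variables do not carry over. Pictures are saved under pics/ and viewed, and the job is handed in when it is done.

```bash
ls; mkdir -p pics; python3 - <<'E'
from cell import env,cams
import cv2,numpy as np
print(env.get_state())
np.set_printoptions(precision=4,suppress=True)
for n in ["scene","side","wrist"]:
    p=cams.camera_params(n);print(n,p)
    im,d=cams.camera(n);cv2.imwrite(f"pics/{n}0.png",im);np.save(f"pics/{n}0d.npy",d)
E
```

```text
pics
{'time_s': 0.0, 'joints': array([ 9.80956366e-01,  1.59059155e-01,  1.59825299e+00,  7.75062258e-06,
        1.38620429e+00, -2.10106502e-01]), 'dq': array([ 0.00049879, -0.00032769,  0.00203338,  0.00051454,  0.00026846,
       -0.00030774]), 'tau': array([ 1.44368692e-04, -3.95994365e+01, -3.31433201e+01, -2.66728830e-04,
        8.46507697e-03, -8.10669633e-06]), 'eef_pos': array([0.21283474, 0.53354764, 0.25230079]), 'tcp_rot': array([-5.92765836e-01, -3.08439217e+00,  2.77803025e-03]), 'wrist_force': array([-0.2660318 , -0.01593386,  0.73884635]), 'wrist_torque': array([-0.01489599,  0.0345971 , -0.00024923]), 'grip_width': 0.9977689461522216}
scene {'fx': 407.01592684583625, 'fy': 407.01592684583625, 'cx': 320.3935720976256, 'cy': 202.35222732778112, 'k1': -0.06005419129226538, 'R': array([[ 0.6447,  0.7642, -0.0153],
       [ 0.4102, -0.3629, -0.8367],
       [-0.645 ,  0.5332, -0.5475]]), 't': array([-0.3584, -0.1613,  1.2426])}
side {'fx': 376.0511814368976, 'fy': 376.0511814368976, 'cx': 322.0909376709916, 'cy': 196.7331512006106, 'k1': -0.027580558788552093, 'R': array([[ 0.7248, -0.6889, -0.0118],
       [-0.4578, -0.4688, -0.7554],
       [ 0.5149,  0.5529, -0.6551]]), 't': array([-0.4027,  0.3349,  0.6347])}
wrist {'fx': 327.1746091043514, 'fy': 327.1746091043514, 'cx': 317.5333055598123, 'cy': 197.85485871557972, 'k1': 0.01083558679099379, 'tool_from_camera': array([[ 0.0004, -0.964 , -0.2659,  0.0676],
       [ 1.    ,  0.0005, -0.0004, -0.0011],
       [ 0.0005, -0.2659,  0.964 , -0.1204],
       [ 0.    ,  0.    ,  0.    ,  1.    ]])}
```

View pics/scene0.png

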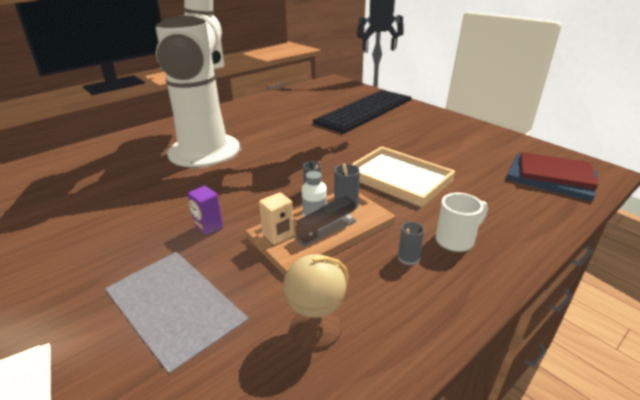

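View pics/side0.png

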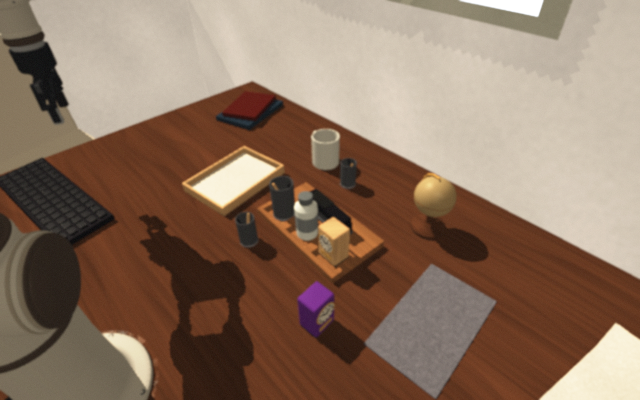

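View pics/wrist0.png

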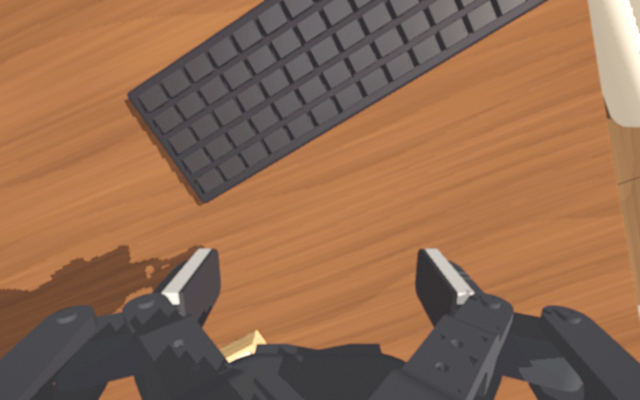

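Candidates: pots at scene (346,186) on the board, (411,243) and (312,172), both smaller. The largest is the one on the board. Clocks: wooden at (277,218) and purple at (205,210), so the wooden one is meant. Next I confirm this in enlarged crops and measure.

```bash
cat > h.py <<'E'
import cv2,numpy as np
from cell import env,cams
from scipy.spatial.transform import Rotation as Ro
np.set_printoptions(precision=4,suppress=True)
def rays(p,uv):
    uv=np.asarray(uv,float).reshape(-1,1,2)
    K=np.array([[p['fx'],0,p['cx']],[0,p['fy'],p['cy']],[0,0,1]])
    s=cv2.undistortPoints(uv,K,np.array([p['k1'],0,0,0,0.]))[:,0]
    return np.c_[s,np.ones(len(s))]
def pose(n,st=None):
    p=cams.camera_params(n)
    if n!='wrist': R=p['R'].T; return p,R,-R@p['t']
    st=st or env.get_state()
    T=np.array(p['tool_from_camera']); Rt=Ro.from_rotvec(st['tcp_rot']).as_matrix()
    return p,Rt@T[:3,:3],Rt@T[:3,3]+st['eef_pos']
def onplane(n,uv,z,ps=None):
    p,R,c=ps or pose(n)
    d=rays(p,uv)@R.T
    return c+d*((z-c[2])/d[:,2])[:,None]
def cloud(n,d,ps=None):
    p,R,c=ps or pose(n)
    v,u=np.mgrid[0:400,0:640]
    r=rays(p,np.c_[u.ravel(),v.ravel()])
    return (c+(r*d.ravel()[:,None])@R.T).reshape(400,640,3)
def proj(n,X,ps=None):
    p,R,c=ps or pose(n)
    q=(np.atleast_2d(X)-c)@R; s=q[:,:2]/q[:,2:]; r2=(s**2).sum(1,keepdims=True)
    return s*(1+p['k1']*r2)*p['fx']+[p['cx'],p['cy']]
E
python3 - <<'E'
from h import *
a=cv2.imread('pics/scene0.png');b=cv2.imread('pics/side0.png')
A=cv2.resize(a[140:340,100:300+0],None,fx=2,fy=2)
cv2.imwrite('pics/c1.png',cv2.resize(a[150:290,180:500],None,fx=2.5,fy=2.5,interpolation=3))
cv2.imwrite('pics/c2.png',cv2.resize(b[130:350,170:490],None,fx=2.5,fy=2.5,interpolation=3))
for n,im in (('scene',a),('side',b)):
    P=cloud(n,np.load(f'pics/{n}0d.npy'))
    hsv=cv2.cvtColor(im,cv2.COLOR_BGR2HSV)
    z=P[...,2]
    # desk z check
    for uv in ((260,330),(420,300),(150,270),(300,320)):
        print(n,uv,P[uv[1],uv[0]],hsv[uv[1],uv[0]])
E
```

```text
scene (260, 330) [ 0.6899 -0.2438 -0.0011] [ 11 128 143]
scene (420, 300) [0.822  0.0062 0.001 ] [ 11 135 144]
scene (150, 270) [ 0.4299 -0.3305  0.003 ] [  4  11 162]
scene (300, 320) [ 0.7299 -0.19    0.018 ] [ 12 126 115]
side (260, 330) [ 0.2852 -0.1112  0.0003] [ 11 177 108]
side (420, 300) [ 0.5595 -0.2855  0.0028] [ 12  26 129]
side (150, 270) [ 0.1943  0.1777 -0.0013] [ 10 166 106]
side (300, 320) [ 0.3465 -0.1598  0.0238] [152 139  68]
```

View pics/c1.png

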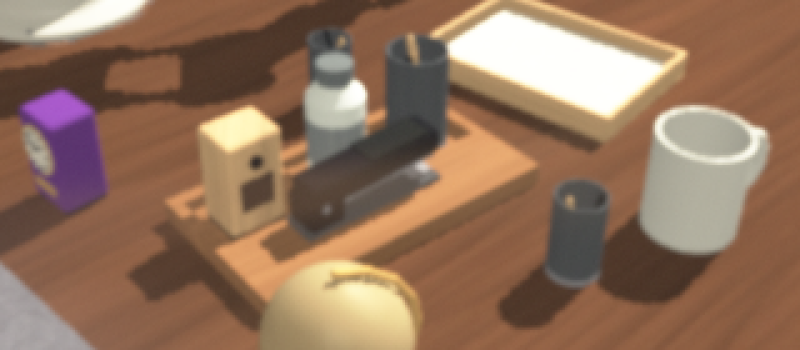

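View pics/c2.png

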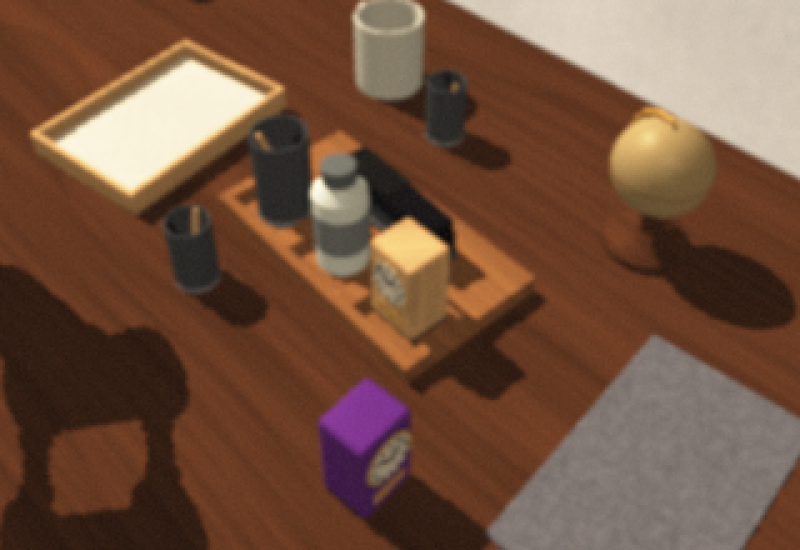

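```bash
cat > m.py <<'E'
from h import *
def rect(P):
    (c,s,a)=cv2.minAreaRect(P[:,:2].astype(np.float32)*1000);return np.round(c,1),np.round(s,1),round(a,1)
def biggest(m):
    n,l,s,_=cv2.connectedComponentsWithStats(m.astype(np.uint8));
    return l==1+np.argmax(s[1:,4])
if __name__=='__main__':
  for n in ('scene','side'):
    im=cv2.imread(f'pics/{n}0.png')
    P=cloud(n,np.load(f'pics/{n}0d.npy'));z=P[...,2];x=P[...,0];y=P[...,1]
    H,S,V=cv2.split(cv2.cvtColor(im,cv2.COLOR_BGR2HSV))
    inb=(x>.25)&(x<.95)&(y>-.6)&(y<.5)
    m=biggest(inb&(S<60)&(V>90)&(V<200)&(z<.015)&(z>-.01)&(y<-.1))
    c=cv2.findContours(m.astype(np.uint8),0,1)[0];c=max(c,key=cv2.contourArea)[:,0]
    print(n,'mat',rect(onplane(n,c,.003)))
    m=biggest(inb&(S<70)&(V>170)&(abs(z-.012)<.015)&(y>-.1))
    c=cv2.findContours(m.astype(np.uint8),0,1)[0];c=max(c,key=cv2.contourArea)[:,0]
    print(n,'slips',rect(onplane(n,c,.012)),m.sum())
    # objects tall
    m=inb&(z>.06)&(z<.2)
    k,l,s,_=cv2.connectedComponentsWithStats((inb&(z>.033)&(z<.25)).astype(np.uint8))
    for i in range(1,k):
        if s[i,4]<80: continue
        Q=P[l==i]; print(n,s[i],'mean',Q.mean(0),'zmax',np.percentile(Q[:,2],98))
    m=biggest(inb&(abs(z-.02)<.005)&(S>100)&(abs(H.astype(int)-11)<8))
    print('board',rect(P[m]),P[m].mean(0),m.sum())
E
python3 m.py
```

```text
scene mat (array([ 539. , -331.5]), array([255. , 151.3]), 4.8)
scene slips (array([506.1, 319.6]), array([209.3, 133.9]), 8.8) 1823
scene [ 296  162   64   80 3145] mean [0.5442 0.0291 0.075 ] zmax 0.1250552294718771
scene [188 186  33  40 910] mean [ 0.3902 -0.1805  0.0706] zmax 0.09264818754429595
scene [ 259  193   35   45 1163] mean [ 0.5264 -0.0898  0.0752] zmax 0.10052318124942444
scene [ 438  193   49   46 1732] mean [0.7649 0.1961 0.0673] zmax 0.09197257247388525
scene [400 222  24  30 593] mean [0.7358 0.0774 0.0576] zmax 0.07371332834900395
scene [ 283  255   66   65 3168] mean [ 0.7673 -0.1854  0.122 ] zmax 0.14709326232973116
board (array([552. ,  10.5]), array([293.5, 161.2]), 85.5) [ 0.5891 -0.0067  0.0194] 2592
side mat (array([ 537.4, -331.6]), array([248.8, 149.1]), 4.9)
side slips (array([511.3, 314.6]), array([203.1, 129.5]), 8.5) 1994
side [312 129  28  31 774] mean [0.7549 0.1938 0.0681] zmax 0.0921886614072717
side [341 158  16  21 302] mean [0.728 0.077 0.058] zmax 0.07427814787851271
side [ 414  173   42   48 1424] mean [ 0.7264 -0.1822  0.1194] zmax 0.14729589093527898
side [ 270  176   83   84 3264] mean [ 0.5223 -0.0057  0.0786] zmax 0.1254190697775947
side [235 212  22  25 439] mean [0.4051 0.0938 0.0575] zmax 0.07454756587954812
side [ 298  281   37   49 1246] mean [ 0.3678 -0.1835  0.0773] zmax 0.09336410662963486
board (array([549.8,   9.3]), array([289.7, 163.6]), 86.7) [ 0.5323 -0.0522  0.0195] 1786
```

Crops confirm it: the largest pot (pot_mid) stands on the board at the tray end, and the wooden clock at the mat end. I'll move the wrist camera above the board for a top view.

```bash
python3 -m handwheel '[[[0,0,-5.8],[0,0,-0.4],1],[[0,0,-5.8],[0,0,-0.4],1],[[0,0,-5.7],[0,0,-0.4],1],[[0,0,0],[-2.5,-3,-0.4],1],[[0,0,0],[-2.5,-3,-0.4],1],[[0,0,0],[-2.5,-3,-0.4],1],[[0,0,0],[-2.5,-3,-0.4],1],[[0,0,0],[-2.5,-3,-0.4],1],[[0,0,0],[-2.5,-3,-0.4],1],[[0,0,0],[-2.5,-3,-0.4],1],[[0,0,0],[-2.5,-3,-0.4],1],[[0,0,0],[-2.5,-3,-0.4],1],[[0,0,0],[-2.5,-3,-0.4],1],[[0,0,0],[-2.5,-3,-0.4],1],[[0,0,0],[-2.5,-3,-0.4],1],[[0,0,0],[-2.5,-3,-0.4],1],[[0,0,0],[-2.5,-3,-0.4],1],[[0,0,0],[-2.5,-3,-0.4],1],[[0,0,0],[-2.5,-3,-0.4],1],[[0,0,0],[-2,-2,-0.4],1]]'
python3 -m handwheel '[[[0,0,0],[0,0,0],1],[[0,0,0],[0,0,0],1]]'
python3 - <<'E'
from h import *
import pickle
st=env.get_state();im,d=cams.camera('wrist')
cv2.imwrite('pics/w1.png',im);pickle.dump((st,d),open('pics/w1.pkl','wb'))
print(st['eef_pos'],st['tcp_rot'],st['time_s'],Ro.from_rotvec(st['tcp_rot']).as_matrix())
E
```

```text
time_s: 1.82
eef_pos: [0.594, -0.0003, 0.3329]
tcp_rot: [-0.126, -3.138, 0.001]
wrist_force: [1.3, 0.4, -0.2]
grip_width: 1.002
time_s: 1.98
eef_pos: [0.5933, 0.0017, 0.3326]
tcp_rot: [-0.126, -3.138, -0.001]
wrist_force: [0.3, -0.4, -0.6]
grip_width: 0.997
[0.5933 0.0017 0.3326] [-0.1257 -3.1379 -0.0007] 1.9833 [[-0.9968  0.08   -0.0012]
 [ 0.08    0.9968  0.0005]
 [ 0.0012  0.0004 -1.    ]]
```

View pics/w1.png

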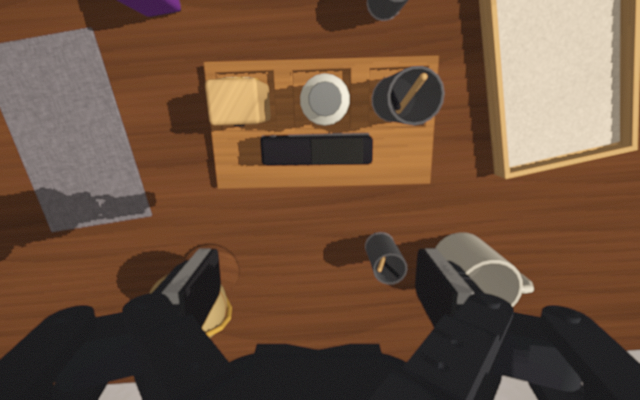

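Top view: board (205–440, 58–188), clock at (238,102), bottle cap at (325,99), pot rim at (410,95), stapler at (316,150), mat at left, tray at right, small look-alike pots at (385,258) and (387,5). Now measuring from it.

```bash
python3 - <<'E'
from m import *
import pickle
st,d=pickle.load(open('pics/w1.pkl','rb'));im=cv2.imread('pics/w1.png')
ps=pose('wrist',st);P=cloud('wrist',d,ps);x,y,z=P[...,0],P[...,1],P[...,2]
H,S,V=[c.astype(int) for c in cv2.split(cv2.cvtColor(im,cv2.COLOR_BGR2HSV))]
v,u=np.mgrid[0:400,0:640]
def cont(m):
    c=cv2.findContours(biggest(m).astype(np.uint8),0,1)[0];return max(c,key=cv2.contourArea)[:,0]
fl=d>0
def rep(nm,m,zz):
    c=cont(m);print(nm,len(c),rect(onplane('wrist',c,zz,ps)),'px',c.mean(0).round())
reg=(v>40)&(v<200)&(u>190)&(u<450)
print('z levels: clock',z[90,235],'bottle',z[99,325],'pot rim',z[95,442],'stap',z[150,290],z[150,345],'board',z[180,240],'tray',z[100,492],'slips',z[100,560],'desk',z[240,300],'mat',z[100,50])
b=fl&(abs(z-.02)<.006)&reg
rep('board',b|(reg&(z>.014)&(z<.03)),.02)
rep('clocktop',reg&(u<275)&(z>.09),.1)
rep('bottlecap',reg&(u>290)&(u<360)&(z>.117),.126)
rep('bottlebody',reg&(u>290)&(u<360)&(z>.085),.094)
rep('potrim',reg&(u>365)&(z>.094),.106)
rep('stapler',reg&(v>130)&(z>.055),z[150,290])
rep('mat',(u<170)&(v>20)&(S<60)&(V>60),.003)
m=(u>470)&(v<190)&(z>.02)&(z<.04)
c=cont((u>470)&(v<190)&(z>.007)&(z<.04)); 
W=onplane('wrist',c,.028,ps)
np.save('pics/trayW.npy',W); print('tray',rect(W))
for n in ('scene','side'):
    i2=cv2.imread(f'pics/{n}0.png');Q=cloud(n,np.load(f'pics/{n}0d.npy'))
    mm=(Q[...,2]>.007)&(Q[...,2]<.035)&(Q[...,0]>.36)&(Q[...,0]<.66)&(Q[...,1]>.2)&(Q[...,1]<.43)
    q=Q[biggest(mm)]; q=q[q[:,2]>.02]; print(n,'tray',rect(q),len(q))
# look at cluster of circles with radius
for nm,m,zz in(('cap',reg&(u>290)&(u<360)&(z>.117),.126),('pot',reg&(u>365)&(z>.094),.106)):
    c=cont(m);w=onplane('wrist',c,zz,ps)[:,:2]*1000
    A=np.c_[2*w,np.ones(len(w))];s=np.linalg.lstsq(A,(w**2).sum(1),rcond=None)[0];print(nm,s[:2],np.sqrt(s[2]+s[:2]@s[:2]))
E
```

```text
z levels: clock 0.10025251240057192 bottle 0.12554272366131292 pot rim 0.10546589901995301 stap 0.0690672096681067 0.07448550998905451 board 0.01933995669778099 tray 0.009783127441981287 slips 0.014087786445846906 desk -0.0012475204374082782 mat 0.003283680683475454
board 1000 (array([547.6,   9.9]), array([287.3, 159.5]), 86.9) px [321. 113.]
clocktop 181 (array([512.3, -80.9]), array([54.7, 45.9]), 87.1) px [233. 101.]
bottlecap 97 (array([517.6,  13.6]), array([31.9, 31.3]), 22.6) px [325.  98.]
bottlebody 142 (array([517.5,  13.4]), array([50.6, 50.6]), 18.2) px [324.  99.]
potrim 168 (array([521.6, 103.7]), array([59.5, 55.9]), 85.4) px [414.  95.]
stapler 268 (array([573. ,   1.2]), array([130.6,  35. ]), 85.4) px [317. 150.]
mat 564 (array([ 538.1, -330.3]), array([249.7, 151. ]), 4.9) px [ 71. 130.]
tray (array([516.3, 306.5]), array([216.7, 176.9]), 8.5)
scene tray (array([510.4, 310.4]), array([233. , 171.4]), 8.0) 800
side tray (array([510.5, 310.7]), array([233.2, 171.5]), 8.5) 803
cap [517.5293  13.5146] 15.71154574014021
pot [521.8041 104.0281] 28.654977031595372
```

```bash
cat > go.py <<'E'
import sys
from h import *
st=env.get_state();R=Ro.from_rotvec(st['tcp_rot']).as_matrix()
yaw=np.degrees(np.arctan2(R[1,1],R[0,1]))
x,y,z,a=map(float,sys.argv[1:5])
dy=a-yaw
# tool axes after turn
t=np.radians(a);Y=np.array([np.cos(t),np.sin(t),0]);X=np.array([-np.sin(t),np.cos(t),0])*1.0
X=np.cross(Y,[0,0,-1.])
D=np.array([x,y,z])/1000-st['eef_pos']
tilt=R.T@[0,0,-1.]
print('t',round(st['time_s'],2),'pos',st['eef_pos']*1000,'yaw',yaw.round(2),'F',st['wrist_force'].round(1),'w',round(st['grip_width'],3),'tilt',tilt.round(4),'j6',st['joints'][5].round(2))
print('turn z',round(-dy,2),'shift cm',(100*np.array([D@X,D@Y,-D[2]])).round(2))
E
python3 go.py 512.3 -80.9 76 87
```

```text
t 2.03 pos [592.7667   2.8747 332.6925] yaw 85.5 F [-0.3  0.1 -0.3] w 1.001 tilt [-0.0014 -0.0006  1.    ] j6 -1.69
turn z -1.5 shift cm [ 7.6  -8.79 25.67]
```

```bash
python3 -m handwheel '[[[0,0,-1.5],[0,0,0],1],[[0,0,0],[1.9,-2.2,2],1],[[0,0,0],[1.9,-2.2,2],1],[[0,0,0],[1.9,-2.2,2],1],[[0,0,0],[1.9,-2.2,2],1],[[0,0,0],[0,0,2],1],[[0,0,0],[0,0,2],1],[[0,0,0],[0,0,2],1],[[0,0,0],[0,0,0],1]]'; python3 go.py 512.3 -80.9 76 87
python3 - <<'E'
from h import *
im,d=cams.camera('wrist');cv2.imwrite('pics/w2.png',im)
E
```

```text
time_s: 2.78
eef_pos: [0.5093, -0.0787, 0.1889]
tcp_rot: [-0.079, -3.133, -0.005]
wrist_force: [-0.8, -0.2, -0.8]
grip_width: 1.002
t 2.78 pos [509.2518 -78.6805 188.9437] yaw 87.12 F [-0.8 -0.2 -0.8] w 1.002 tilt [-0.0079 -0.0031  1.    ] j6 -1.91
turn z 0.12 shift cm [-0.32 -0.21 11.29]
```

View pics/w2.png

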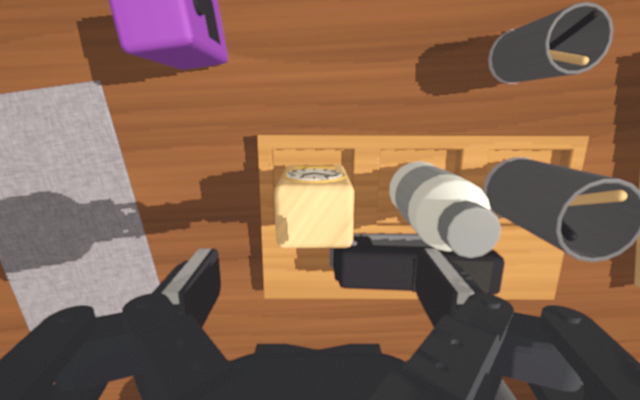

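Clock at (314,205) is centred between the fingers, dial toward the robot. Going down.

```bash
python3 -m handwheel '[[[0,0,0],[0,0,2],1],[[0,0,0],[0,0,2],1],[[0,0,0],[0,0,1],1],[[0,0,0],[0,0,0],1],[[0,0,0],[0,0,0],1]]'; python3 go.py 512.3 -80.9 76 87
```

```text
time_s: 3.25
eef_pos: [0.5129, -0.0808, 0.1442]
tcp_rot: [0.08, 3.14, -0.0]
wrist_force: [-0.4, -0.6, 0.3]
grip_width: 0.997
t 3.25 pos [512.8905 -80.7676 144.1795] yaw 87.08 F [-0.4 -0.6  0.3] w 0.997 tilt [0.0005 0.0001 1.    ] j6 -1.91
turn z 0.08 shift cm [ 0.06 -0.02  6.82]
```

```bash
python3 -m handwheel '[[[0,0,0],[0,0,2],1],[[0,0,0],[0,0,2],1],[[0,0,0],[0,0,1.8],1],[[0,0,0],[0,0,1],1],[[0,0,0],[0,0,0],1],[[0,0,0],[0,0,0],1],[[0,0,0],[0,0,0],0],[[0,0,0],[0,0,0],0],[[0,0,0],[0,0,0],0],[[0,0,0],[0,0,0],0],[[0,0,0],[0,0,0],0],[[0,0,0],[0,0,0],0],[[0,0,0],[0,0,0],0],[[0,0,0],[0,0,0],0]]'; python3 go.py 512.3 -80.9 76 87
```

```text
time_s: 4.42
eef_pos: [0.5138, -0.0815, 0.0768]
tcp_rot: [0.081, 3.138, -0.001]
wrist_force: [-0.8, 1.1, 6.8]
grip_width: 0.624
t 4.42 pos [513.7551 -81.4596  76.8064] yaw 87.04 F [-0.8  1.1  6.8] w 0.624 tilt [0.0026 0.0008 1.    ] j6 -1.91
turn z 0.04 shift cm [0.15 0.05 0.08]
```

```bash
python3 -m handwheel '[[[0,0,0],[0,0,-0.5],0],[[0,0,0],[0,0,-1],0],[[0,0,0],[0,0,-2],0],[[0,0,0],[0,0,-2],0],[[0,0,0],[0,0,-2],0],[[0,0,0],[0,0,-1.5],0],[[0,0,0],[0,0,0],0],[[0,0,0],[0,0,0],0]]'; python3 go.py 453.3 -338.3 170 87
```

```text
time_s: 5.08
eef_pos: [0.5129, -0.0813, 0.166]
tcp_rot: [0.081, 3.139, -0.001]
wrist_force: [0.1, 0.3, -2.3]
grip_width: 0.624
t 5.08 pos [512.8733 -81.2659 166.0388] yaw 87.04 F [ 0.1  0.3 -2.3] w 0.624 tilt [0.0016 0.0006 1.    ] j6 -1.91
turn z 0.04 shift cm [  4.6  -25.98  -0.4 ]
```

```bash
python3 -m handwheel '[[[0,0,0],[0.23,-1.3,0],0],[[0,0,0],[0.46,-2.6,0],0],[[0,0,0],[0.46,-2.6,0],0],[[0,0,0],[0.46,-2.6,0],0],[[0,0,0],[0.46,-2.6,0],0],[[0,0,0],[0.46,-2.6,0],0],[[0,0,0],[0.46,-2.6,0],0],[[0,0,0],[0.46,-2.6,0],0],[[0,0,0],[0.46,-2.6,0],0],[[0,0,0],[0.46,-2.6,0],0],[[0,0,0],[0.23,-1.3,0],0],[[0,0,0],[0,0,2],0],[[0,0,0],[0,0,2],0],[[0,0,0],[0,0,2],0],[[0,0,0],[0,0,1],0],[[0,0,0],[0,0,1],0],[[0,0,0],[0,0,0],0],[[0,0,0],[0,0,0],0]]'; python3 go.py 453.3 -338.3 72 87;python3 - <<'E'
from h import *
im,d=cams.camera('side');cv2.imwrite('pics/s2.png',im)
E
```

```text
time_s: 6.58
eef_pos: [0.4532, -0.338, 0.0851]
tcp_rot: [-0.081, -3.14, -0.001]
wrist_force: [0.7, 0.6, -2.0]
grip_width: 0.627
t 6.58 pos [ 453.1967 -338.0462   85.1026] yaw 87.05 F [ 0.7  0.6 -2. ] w 0.627 tilt [-0.0005 -0.0006  1.    ] j6 -2.37
turn z 0.05 shift cm [-0.01 -0.02  1.31]
```

View pics/s2.png

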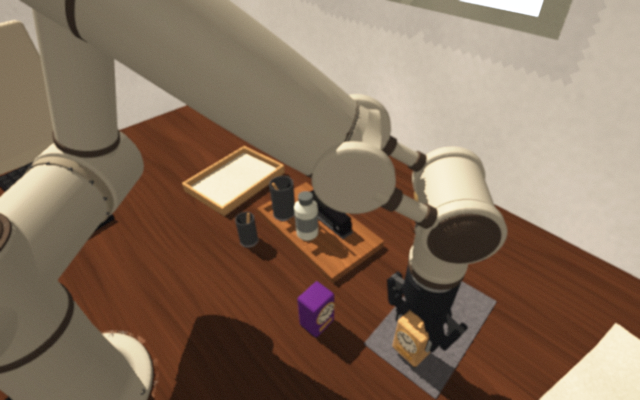

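Clock is held upright over the near part of the mat (412,338), dial forward. Lowering it.

```bash
python3 -m handwheel '[[[0,0,0],[0,0,0.8],0],[[0,0,0],[0,0,0.3],0],[[0,0,0],[0,0,0.1],0],[[0,0,0],[0,0,0.1],0],[[0,0,0],[0,0,0],0],[[0,0,0],[0,0,0],0]]'; python3 go.py 453.3 -338.3 72 87
```

```text
time_s: 7.13
eef_pos: [0.4533, -0.3384, 0.0724]
tcp_rot: [0.081, 3.14, -0.0]
wrist_force: [-0.9, 0.2, -1.9]
grip_width: 0.625
t 7.13 pos [ 453.2873 -338.4482   72.4492] yaw 87.04 F [-0.9  0.2 -1.9] w 0.625 tilt [0.0002 0.0002 1.    ] j6 -2.37
turn z 0.04 shift cm [-0.    0.01  0.04]
```

```bash
python3 -m handwheel '[[[0,0,0],[0,0,0.05],0],[[0,0,0],[0,0,0.05],0],[[0,0,0],[0,0,0],0]]';python3 -m handwheel '[[[0,0,0],[0,0,0.05],0],[[0,0,0],[0,0,0],0],[[0,0,0],[0,0,0],0]]'
```

```text
time_s: 7.38
eef_pos: [0.4534, -0.3386, 0.0719]
tcp_rot: [0.081, 3.14, -0.001]
wrist_force: [-1.2, 0.4, 2.1]
grip_width: 0.625
time_s: 7.63
eef_pos: [0.4534, -0.3386, 0.0718]
tcp_rot: [0.081, 3.14, -0.001]
wrist_force: [-1.6, 2.3, 5.2]
grip_width: 0.625
```

```bash
python3 -m handwheel '[[[0,0,0],[0,0,0],1],[[0,0,0],[0,0,0],1],[[0,0,0],[0,0,0],1],[[0,0,0],[0,0,0],1],[[0,0,0],[0,0,0],1],[[0,0,0],[0,0,-1],1],[[0,0,0],[0,0,-2],1],[[0,0,0],[0,0,-2],1],[[0,0,0],[0,0,-2],1],[[0,0,0],[0,0,-2],1],[[0,0,0],[0,0,-2],1],[[0,0,0],[0,0,0],1]]'; python3 go.py 517.5 13.5 190 87
python3 - <<'E'
from h import *
im,d=cams.camera('side');cv2.imwrite('pics/s3.png',im[180:,300:])
E
```

```text
time_s: 8.63
eef_pos: [0.4552, -0.3405, 0.1865]
tcp_rot: [0.081, 3.134, -0.011]
wrist_force: [-0.3, -0.2, 1.9]
grip_width: 0.997
t 8.63 pos [ 455.1748 -340.5043  186.4663] yaw 87.04 F [-0.3 -0.2  1.9] w 0.997 tilt [0.0064 0.0066 1.    ] j6 -2.37
turn z 0.04 shift cm [-4.37 35.68 -0.35]
```

View pics/s3.png

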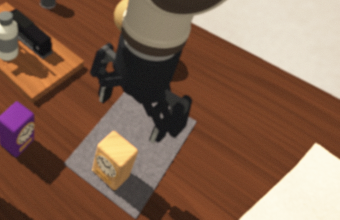

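```bash
python3 -m handwheel '[[[0,0,0],[-0.18,1.37,-0.2],1],[[0,0,0],[-0.35,2.73,-0.2],1],[[0,0,0],[-0.35,2.73,-0.2],1],[[0,0,0],[-0.35,2.73,-0.2],1],[[0,0,0],[-0.35,2.73,0],1],[[0,0,0],[-0.35,2.73,0],1],[[0,0,0],[-0.35,2.73,0],1],[[0,0,0],[-0.35,2.73,0],1],[[0,0,0],[-0.35,2.73,0],1],[[0,0,0],[-0.35,2.73,0],1],[[0,0,0],[-0.35,2.73,0],1],[[0,0,0],[-0.35,2.73,0],1],[[0,0,0],[-0.35,2.73,0],1],[[0,0,0],[-0.18,1.37,0],1],[[0,0,0],[0,0,0],1],[[0,0,0],[0,0,0],1],[[0,0,0],[0,0,0],1]]'; python3 go.py 517.5 13.5 86 87
python3 - <<'E'
from h import *
im,d=cams.camera('wrist');cv2.imwrite('pics/w3.png',im)
E
```

```text
time_s: 10.1
eef_pos: [0.5163, 0.0137, 0.188]
tcp_rot: [-0.081, -3.139, 0.0]
wrist_force: [-0.5, -1.0, -0.1]
grip_width: 1.001
t 10.1 pos [516.3127  13.6936 187.9699] yaw 87.04 F [-0.5 -1.  -0.1] w 1.001 tilt [-0.0017  0.0001  1.    ] j6 -1.73
turn z 0.04 shift cm [-0.12 -0.01 10.2 ]
```

View pics/w3.png

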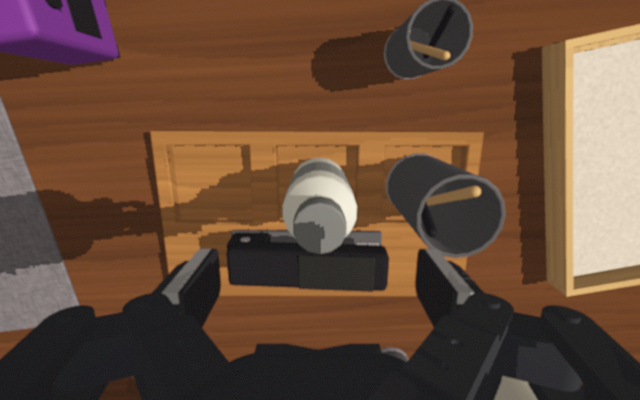

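Bottle is centred at (320,205). I'll narrow the opening so the right finger clears the pot.

```bash
python3 -m handwheel '[[[0,0,0],[-0.1,0,1],0.83],[[0,0,0],[0,0,1],0.83],[[0,0,0],[0,0,1],0.83],[[0,0,0],[0,0,1],0.83],[[0,0,0],[0,0,2],0.83],[[0,0,0],[0,0,2],0.83],[[0,0,0],[0,0,1.5],0.83],[[0,0,0],[0,0,0.7],0.83],[[0,0,0],[0,0,0],0.83],[[0,0,0],[0,0,0],0.83]]'; python3 go.py 517.5 13.5 86 87
```

```text
time_s: 10.98
eef_pos: [0.5179, 0.0137, 0.0865]
tcp_rot: [-0.081, -3.14, -0.0]
wrist_force: [0.1, 0.2, 0.1]
grip_width: 0.83
t 10.98 pos [517.93    13.7036  86.5253] yaw 87.03 F [0.1 0.2 0.1] w 0.83 tilt [-0.0007 -0.0001  1.    ] j6 -1.73
turn z 0.03 shift cm [ 0.04 -0.02  0.05]
```

```bash
python3 -m handwheel '[[[0,0,0],[0,0,0],0],[[0,0,0],[0,0,0],0],[[0,0,0],[0,0,0],0],[[0,0,0],[0,0,0],0],[[0,0,0],[0,0,0],0],[[0,0,0],[0,0,0],0],[[0,0,0],[0,0,0],0]]'; python3 go.py 517.5 13.5 86 87
```

```text
time_s: 11.57
eef_pos: [0.5195, 0.0136, 0.0884]
tcp_rot: [0.081, 3.137, -0.001]
wrist_force: [-0.1, 1.1, 5.7]
grip_width: 0.59
t 11.57 pos [519.4575  13.5964  88.4058] yaw 87.04 F [-0.1  1.1  5.7] w 0.59 tilt [0.0033 0.0003 1.    ] j6 -1.73
turn z 0.04 shift cm [ 0.19 -0.02  0.24]
```

```bash
python3 -m handwheel '[[[0,0,0],[0,0,-0.5],0],[[0,0,0],[0,0,-1],0],[[0,0,0],[0,0,-2],0],[[0,0,0],[0,0,-2],0],[[0,0,0],[0,0,-2],0],[[0,0,0],[0,0,-2],0],[[0,0,0],[0,0,-2],0],[[0,0,0],[0,0,-1],0],[[0,0,0],[0,0,0],0],[[0,0,0],[0,0,0],0]]'; python3 go.py 538 -331 200 87
```

```text
time_s: 12.4
eef_pos: [0.518, 0.0137, 0.2117]
tcp_rot: [0.081, 3.14, -0.0]
wrist_force: [-0.1, -0.3, -1.8]
grip_width: 0.587
t 12.4 pos [517.9694  13.7012 211.713 ] yaw 87.04 F [-0.1 -0.3 -1.8] w 0.587 tilt [0.0002 0.0001 1.    ] j6 -1.73
turn z 0.04 shift cm [ -3.8  -34.32   1.17]
```

```bash
python3 -m handwheel '[[[0,0,0],[-0.15,-1.32,0],0],[[0,0,0],[-0.29,-2.64,0],0],[[0,0,0],[-0.29,-2.64,0],0],[[0,0,0],[-0.29,-2.64,0],0],[[0,0,0],[-0.29,-2.64,0],0],[[0,0,0],[-0.29,-2.64,0],0],[[0,0,0],[-0.29,-2.64,0],0],[[0,0,0],[-0.29,-2.64,0],0],[[0,0,0],[-0.29,-2.64,0],0],[[0,0,0],[-0.29,-2.64,0],0],[[0,0,0],[-0.29,-2.64,0],0],[[0,0,0],[-0.29,-2.64,0],0],[[0,0,0],[-0.29,-2.64,0],0],[[0,0,0],[-0.15,-1.32,0],0],[[0,0,0],[0,0,0],0],[[0,0,0],[0,0,0],0]]'; python3 go.py 538 -331 81.5 87
python3 -m handwheel '[[[0,0,0],[0,0,1],0],[[0,0,0],[0,0,2],0],[[0,0,0],[0,0,2],0],[[0,0,0],[0,0,2],0],[[0,0,0],[0,0,2],0],[[0,0,0],[0,0,2],0],[[0,0,0],[0,0,1],0],[[0,0,0],[0,0,0.5],0],[[0,0,0],[0,0,0],0],[[0,0,0],[0,0,0],0]]'; python3 go.py 538 -331 81.5 87
```

```text
time_s: 13.73
eef_pos: [0.5375, -0.3304, 0.2101]
tcp_rot: [-0.082, -3.138, -0.004]
wrist_force: [0.1, 0.6, -2.3]
grip_width: 0.589
t 13.73 pos [ 537.4883 -330.3588  210.1346] yaw 86.99 F [ 0.1  0.6 -2.3] w 0.589 tilt [-0.0021 -0.0025  1.    ] j6 -2.26
turn z -0.01 shift cm [-0.05 -0.06 12.86]
time_s: 14.57
eef_pos: [0.5386, -0.3308, 0.0875]
tcp_rot: [0.08, 3.14, -0.001]
wrist_force: [-0.1, 0.5, -1.5]
grip_width: 0.59
t 14.57 pos [ 538.5996 -330.8269   87.5486] yaw 87.07 F [-0.1  0.5 -1.5] w 0.59 tilt [0.0009 0.0006 1.    ] j6 -2.26
turn z 0.07 shift cm [ 0.06 -0.02  0.6 ]
```

```bash
python3 -m handwheel '[[[0,0,0],[0,0,0.4],0],[[0,0,0],[0,0,0.1],0],[[0,0,0],[0,0,0],0],[[0,0,0],[0,0,0],0]]';python3 -m handwheel '[[[0,0,0],[0,0,0.1],0],[[0,0,0],[0,0,0],0],[[0,0,0],[0,0,0],0]]'
```

```text
time_s: 14.9
eef_pos: [0.539, -0.3317, 0.0834]
tcp_rot: [0.081, 3.138, -0.003]
wrist_force: [-0.2, 1.8, 6.0]
grip_width: 0.584
time_s: 15.15
eef_pos: [0.5393, -0.3317, 0.0834]
tcp_rot: [0.081, 3.138, -0.003]
wrist_force: [-0.9, 2.6, 10.6]
grip_width: 0.589
```

```bash
python3 -m handwheel '[[[0,0,0],[0,0,0],1],[[0,0,0],[0,0,0],1],[[0,0,0],[0,0,0],1],[[0,0,0],[0,0,0],1],[[0,0,0],[0,0,0],1],[[0,0,0],[0,0,-1],1],[[0,0,0],[0,0,-2],1],[[0,0,0],[0,0,-2],1],[[0,0,0],[0,0,-2],1],[[0,0,0],[0,0,-2],1],[[0,0,0],[0,0,-2],1],[[0,0,0],[0,0,-0.5],1],[[0,0,0],[0,0,0],1],[[0,0,0],[0,0,0],1]]'; python3 go.py 521.8 104 190 87
python3 - <<'E'
from h import *
im,d=cams.camera('side');cv2.imwrite('pics/s4.png',im[180:,200:])
E
```

```text
time_s: 16.32
eef_pos: [0.5379, -0.3308, 0.1954]
tcp_rot: [-0.081, -3.14, -0.0]
wrist_force: [-0.0, 1.0, -0.1]
grip_width: 0.998
t 16.32 pos [ 537.9194 -330.7984  195.3564] yaw 87.04 F [-0.   1.  -0.1] w 0.998 tilt [-0.0003 -0.0003  1.    ] j6 -2.26
turn z 0.04 shift cm [ 3.89 43.34  0.54]
```

View pics/s4.png

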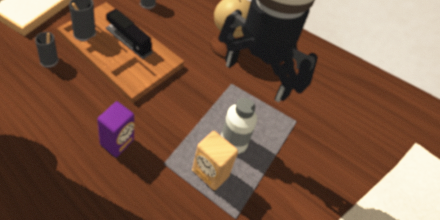

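Both the clock and the bottle stand upright. Now the pot.

```bash
python3 -m handwheel '[[[0,0,0],[0.12,1.36,0],1],[[0,0,0],[0.245,2.71,0],1],[[0,0,0],[0.245,2.71,0],1],[[0,0,0],[0.245,2.71,0],1],[[0,0,0],[0.245,2.71,0],1],[[0,0,0],[0.245,2.71,0],1],[[0,0,0],[0.245,2.71,0],1],[[0,0,0],[0.245,2.71,0],1],[[0,0,0],[0.245,2.71,0],1],[[0,0,0],[0.245,2.71,0],1],[[0,0,0],[0.245,2.71,0],1],[[0,0,0],[0.245,2.71,0],1],[[0,0,0],[0.245,2.71,0],1],[[0,0,0],[0.245,2.71,0],1],[[0,0,0],[0.245,2.71,0],1],[[0,0,0],[0.245,2.71,0],1],[[0,0,0],[0.12,1.36,0],1],[[0,0,0],[0,0,0],1],[[0,0,0],[0,0,0],1],[[0,0,0],[0,0,0],1]]'; python3 go.py 521.8 104 81 87
python3 - <<'E'
from h import *
im,d=cams.camera('wrist');cv2.imwrite('pics/w4.png',im)
E
```

```text
time_s: 18.03
eef_pos: [0.5207, 0.1039, 0.195]
tcp_rot: [-0.081, -3.139, 0.0]
wrist_force: [-0.0, -0.6, -0.4]
grip_width: 0.999
t 18.03 pos [520.7329 103.9279 195.0016] yaw 87.04 F [-0.  -0.6 -0.4] w 0.999 tilt [-0.0015  0.0004  1.    ] j6 -1.55
turn z 0.04 shift cm [-0.11  0.01 11.4 ]
```

View pics/w4.png

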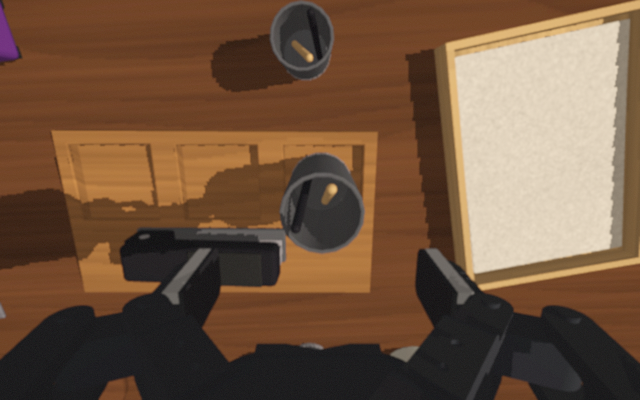

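Pot rim is centred at (321,205). Descending and grasping.

```bash
python3 -m handwheel '[[[0,0,0],[0,0,1],1],[[0,0,0],[0,0,2],1],[[0,0,0],[0,0,2],1],[[0,0,0],[0,0,2],1],[[0,0,0],[0,0,2],1],[[0,0,0],[0,0,1.6],1],[[0,0,0],[0,0,0.8],1],[[0,0,0],[0,0,0],1],[[0,0,0],[0,0,0],1]]'; python3 go.py 521.8 104 81 87
python3 -m handwheel '[[[0,0,0],[0,0,0],0],[[0,0,0],[0,0,0],0],[[0,0,0],[0,0,0],0],[[0,0,0],[0,0,0],0],[[0,0,0],[0,0,0],0],[[0,0,0],[0,0,0],0],[[0,0,0],[0,0,0],0]]'; python3 go.py 521.8 104 81 87
```

```text
time_s: 18.83
eef_pos: [0.5213, 0.1038, 0.0816]
tcp_rot: [-0.082, -3.14, 0.0]
wrist_force: [0.5, -0.2, 0.6]
grip_width: 0.997
t 18.83 pos [521.3483 103.7582  81.6454] yaw 87.0 F [ 0.5 -0.2  0.6] w 0.997 tilt [-0.0006  0.0001  1.    ] j6 -1.55
turn z -0.0 shift cm [-0.04  0.03  0.06]
time_s: 19.42
eef_pos: [0.5226, 0.1042, 0.0835]
tcp_rot: [0.081, 3.138, -0.0]
wrist_force: [-0.5, 1.5, 4.3]
grip_width: 0.677
t 19.42 pos [522.6273 104.1975  83.5116] yaw 87.05 F [-0.5  1.5  4.3] w 0.677 tilt [0.0029 0.0001 1.    ] j6 -1.55
turn z 0.05 shift cm [ 0.08 -0.02  0.25]
```

```bash
python3 -m handwheel '[[[0,0,0],[0,0,-0.5],0],[[0,0,0],[0,0,-1],0],[[0,0,0],[0,0,-2],0],[[0,0,0],[0,0,-2],0],[[0,0,0],[0,0,-2],0],[[0,0,0],[0,0,-2],0],[[0,0,0],[0,0,-2],0],[[0,0,0],[0,0,-1],0],[[0,0,0],[0,0,0],0],[[0,0,0],[0,0,0],0]]'; python3 go.py 622.7 -323.7 200 87
```

```text
time_s: 20.25
eef_pos: [0.5214, 0.1042, 0.2068]
tcp_rot: [0.081, 3.14, -0.0]
wrist_force: [-0.0, -0.5, -2.8]
grip_width: 0.677
t 20.25 pos [521.3742 104.1794 206.83  ] yaw 87.04 F [-0.  -0.5 -2.8] w 0.677 tilt [0.0005 0.     1.    ] j6 -1.55
turn z 0.04 shift cm [-12.36 -42.2    0.68]
```

```bash
python3 -m handwheel '[[[0,0,0],[-0.39,-1.32,0],0],[[0,0,0],[-0.77,-2.64,0],0],[[0,0,0],[-0.77,-2.64,0],0],[[0,0,0],[-0.77,-2.64,0],0],[[0,0,0],[-0.77,-2.64,0],0],[[0,0,0],[-0.77,-2.64,0],0],[[0,0,0],[-0.77,-2.64,0],0],[[0,0,0],[-0.77,-2.64,0],0],[[0,0,0],[-0.77,-2.64,0],0],[[0,0,0],[-0.77,-2.64,0],0],[[0,0,0],[-0.77,-2.64,0],0],[[0,0,0],[-0.77,-2.64,0],0],[[0,0,0],[-0.77,-2.64,0],0],[[0,0,0],[-0.77,-2.64,0],0],[[0,0,0],[-0.77,-2.64,0],0],[[0,0,0],[-0.77,-2.64,0],0],[[0,0,0],[-0.39,-1.32,0],0],[[0,0,0],[0,0,0],0],[[0,0,0],[0,0,0],0],[[0,0,0],[0,0,0],0]]'; python3 go.py 622.7 -323.7 76.5 87
python3 -m handwheel '[[[0,0,0],[0,0,1],0],[[0,0,0],[0,0,2],0],[[0,0,0],[0,0,2],0],[[0,0,0],[0,0,2],0],[[0,0,0],[0,0,2],0],[[0,0,0],[0,0,2],0],[[0,0,0],[0,0,1],0],[[0,0,0],[0,0,0.2],0],[[0,0,0],[0,0,0],0],[[0,0,0],[0,0,0],0]]'; python3 go.py 622.7 -323.7 76.5 87
```

```text
time_s: 21.92
eef_pos: [0.6221, -0.3227, 0.205]
tcp_rot: [-0.08, -3.138, -0.004]
wrist_force: [0.3, -0.0, -1.8]
grip_width: 0.677
t 21.92 pos [ 622.1167 -322.7336  204.9693] yaw 87.06 F [ 0.3 -0.  -1.8] w 0.677 tilt [-0.0026 -0.0023  1.    ] j6 -2.17
turn z 0.06 shift cm [-0.06 -0.09 12.85]
time_s: 22.75
eef_pos: [0.6234, -0.3242, 0.0861]
tcp_rot: [0.081, 3.139, -0.002]
wrist_force: [0.3, 0.5, -0.7]
grip_width: 0.674
t 22.75 pos [ 623.4458 -324.2144   86.1421] yaw 87.06 F [ 0.3  0.5 -0.7] w 0.674 tilt [0.0017 0.0012 1.    ] j6 -2.17
turn z 0.06 shift cm [0.08 0.05 0.96]
```

```bash
python3 -m handwheel '[[[0,0,0],[0,0,0.4],0],[[0,0,0],[0,0,0.1],0],[[0,0,0],[0,0,0],0],[[0,0,0],[0,0,0],0]]';python3 -m handwheel '[[[0,0,0],[0,0,0.1],0],[[0,0,0],[0,0,0],0],[[0,0,0],[0,0,0],0]]'
```

```text
time_s: 23.08
eef_pos: [0.6228, -0.3242, 0.0802]
tcp_rot: [0.081, 3.14, -0.0]
wrist_force: [-0.4, 0.4, -2.9]
grip_width: 0.676
time_s: 23.33
eef_pos: [0.6227, -0.324, 0.0788]
tcp_rot: [-0.081, -3.14, -0.0]
wrist_force: [0.3, -0.5, -2.8]
grip_width: 0.672
```

```bash
python3 -m handwheel '[[[0,0,0],[0,0,0.1],0],[[0,0,0],[0,0,0],0],[[0,0,0],[0,0,0],0]]';python3 -m handwheel '[[[0,0,0],[0,0,0.1],0],[[0,0,0],[0,0,0],0],[[0,0,0],[0,0,0],0]]'
```

```text
time_s: 23.58
eef_pos: [0.623, -0.3241, 0.0787]
tcp_rot: [0.081, 3.14, -0.0]
wrist_force: [-1.8, 1.4, 3.3]
grip_width: 0.674
time_s: 23.83
eef_pos: [0.6232, -0.3241, 0.0786]
tcp_rot: [0.081, 3.14, -0.001]
wrist_force: [-3.0, 3.4, 8.0]
grip_width: 0.674
```

```bash
python3 -m handwheel '[[[0,0,0],[0,0,0],1],[[0,0,0],[0,0,0],1],[[0,0,0],[0,0,0],1],[[0,0,0],[0,0,0],1],[[0,0,0],[0,0,0],1],[[0,0,0],[0,0,-1],1],[[0,0,0],[0,0,-2],1],[[0,0,0],[0,0,-2],1],[[0,0,0],[0,0,-2],1],[[0,0,0],[0,0,-2],1],[[0,0,0],[0,0,-2],1],[[0,0,0],[0,0,-1],1]]'
python3 -m handwheel '[[[0,0,7],[0,0,-0.9],1],[[0,0,7],[0,0,-0.9],1],[[0,0,7],[0,0,-0.9],1],[[0,0,7],[0,0,-0.9],1],[[0,0,7],[0,0,-0.9],1],[[0,0,7],[0,0,-0.9],1],[[0,0,7],[0,0,-0.9],1],[[0,0,7],[0,0,-0.9],1],[[0,0,7],[0,0,-0.9],1],[[0,0,7],[0,0,-0.9],1],[[0,0,7],[0,0,0],1],[[0,0,7],[0,0,0],1],[[0,0,6.5],[0,0,0],1],[[0,0,0],[0,0,0],1],[[0,0,0],[0,0,0],1]]'
python3 go.py 573 0 290 -3.5
```

```text
time_s: 24.83
eef_pos: [0.6239, -0.3248, 0.2011]
tcp_rot: [0.081, 3.136, -0.005]
wrist_force: [0.4, -0.6, 1.3]
grip_width: 1.003
time_s: 26.08
eef_pos: [0.6226, -0.3239, 0.2867]
tcp_rot: [-2.284, -2.157, 0.0]
wrist_force: [-1.1, -0.1, 0.2]
grip_width: 1.001
t 26.08 pos [ 622.6239 -323.943   286.6535] yaw -3.28 F [-1.1 -0.1  0.2] w 1.001 tilt [-0.0002  0.0003  1.    ] j6 -0.59
turn z 0.22 shift cm [32.03 -6.93 -0.33]
```

```bash
python3 -m handwheel '[[[0,0,0],[1.23,-0.27,0],1],[[0,0,0],[2.46,-0.53,0],1],[[0,0,0],[2.46,-0.53,0],1],[[0,0,0],[2.46,-0.53,0],1],[[0,0,0],[2.46,-0.53,0],1],[[0,0,0],[2.46,-0.53,0],1],[[0,0,0],[2.46,-0.53,0],1],[[0,0,0],[2.46,-0.53,0],1],[[0,0,0],[2.46,-0.53,0],1],[[0,0,0],[2.46,-0.53,0],1],[[0,0,0],[2.46,-0.53,0],1],[[0,0,0],[2.46,-0.53,0],1],[[0,0,0],[2.46,-0.53,0],1],[[0,0,0],[1.23,-0.27,0],1],[[0,0,0],[0,0,0],1],[[0,0,0],[0,0,0],1],[[0,0,0],[0,0,0],1],[[0,0,0],[0,0,0],1]]'
python3 - <<'E'
from h import *
import pickle
st=env.get_state();im,d=cams.camera('wrist')
cv2.imwrite('pics/w5.png',im);pickle.dump((st,d),open('pics/w5.pkl','wb'))
for n in('scene','side'):
    im,d=cams.camera(n);cv2.imwrite(f'pics/{n}5.png',im);np.save(f'pics/{n}5d.npy',d)
E
python3 go.py 573 0 290 -3.5
```

```text
time_s: 27.58
eef_pos: [0.5734, -0.002, 0.2867]
tcp_rot: [2.288, 2.152, -0.001]
wrist_force: [0.4, 0.5, -0.0]
grip_width: 1.004
t 27.73 pos [573.291   -1.5802 286.7006] yaw -3.52 F [-0.3  0.6  0.9] w 1.0 tilt [0.0001 0.0001 1.    ] j6 -0.15
turn z -0.02 shift cm [ 0.16 -0.04 -0.33]
```

View pics/w5.png

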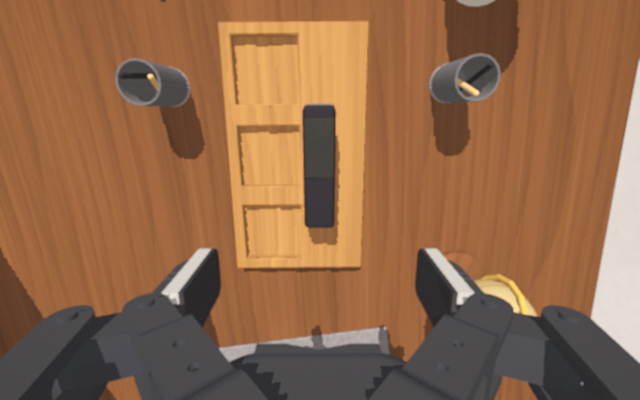

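View pics/side5.png

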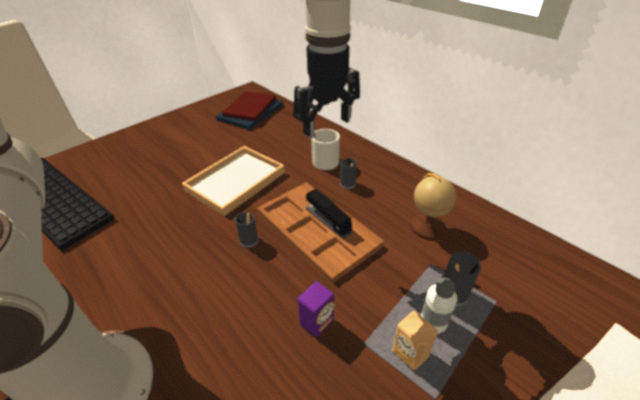

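All three stand on the mat (410,338), (440,305), (462,275). The stapler and the empty recesses are visible, so I'll measure the stapler.

```bash
python3 - <<'E'
from m import *
import pickle
st,d=pickle.load(open('pics/w5.pkl','rb'));im=cv2.imread('pics/w5.png')
ps=pose('wrist',st);P=cloud('wrist',d,ps);x,y,z=P[...,0],P[...,1],P[...,2]
v,u=np.mgrid[0:400,0:640]
def cont(m):
    c=cv2.findContours(biggest(m).astype(np.uint8),0,1)[0];return max(c,key=cv2.contourArea)[:,0]
g=(u>215)&(u<375)&(v<275)
c=cont(g&(z>.014)&(z<.03)|g&(z>.03));print('board',rect(onplane('wrist',c,.02,ps)))
for lo in(.03,.05,.06,.065,.07):
    m=biggest(g&(z>lo)); Q=P[m]; c=cont(m); print(lo,rect(Q),Q[:,2].max(),m.sum(), rect(onplane('wrist',c,.072,ps)))
# profile along length
m=biggest(g&(z>.03))
for vv in range(100,235,8):
    r=m[vv]; 
    if r.any(): print(vv,np.where(r)[0][[0,-1]],z[vv][r].max().round(3),P[vv][r][:,:2].mean(0))
for n in('scene','side'):
    Q=cloud(n,np.load(f'pics/{n}5d.npy'));k=(Q[...,2]>.026)&(Q[...,0]>.5)&(Q[...,0]<.64)&(Q[...,1]>-.1)&(Q[...,1]<.12)&(Q[...,2]<.1)
    print(n,rect(Q[biggest(k)]))
E
```

```text
board (array([547.4,   9.6]), array([288. , 160.7]), 86.9)
0.03 (array([574.2,   1.1]), array([130.8,  34. ]), 86.7) 0.4070773140348213 3947 (array([574.2,   2.5]), array([127.8,  33.6]), 86.5)
0.05 (array([574.2,   1.1]), array([130.8,  34. ]), 86.7) 0.4070773140348213 3947 (array([574.2,   2.5]), array([127.8,  33.6]), 86.5)
0.06 (array([574.2,   1.1]), array([130.8,  34. ]), 86.7) 0.4070773140348213 3946 (array([574.2,   2.5]), array([127.8,  33.6]), 86.5)
0.065 (array([574.2,   1.2]), array([130.5,  34. ]), 86.7) 0.4070773140348213 3894 (array([574.3,   2.5]), array([127.9,  33.4]), 86.9)
0.07 (array([575.5,  21.1]), array([90.9, 33.1]), 87.3) 0.4070773140348213 2412 (array([575.5,  21.2]), array([90.7, 32.9]), 87.3)
108 [303 334] 0.075 [0.5777 0.0635]
116 [302 335] 0.075 [0.5772 0.0559]
124 [302 335] 0.077 [0.5767 0.0483]
132 [302 335] 0.077 [0.5763 0.0405]
140 [303 335] 0.077 [0.5763 0.0325]
148 [303 335] 0.077 [0.5758 0.0245]
156 [303 335] 0.076 [0.5753 0.0163]
164 [303 334] 0.407 [0.5746 0.0098]
172 [303 334] 0.074 [ 0.5738 -0.0004]
180 [303 334] 0.071 [ 0.5733 -0.0095]
188 [304 334] 0.072 [ 0.5733 -0.0182]
196 [304 334] 0.07 [ 0.5727 -0.0272]
204 [304 334] 0.07 [ 0.5722 -0.0362]
212 [304 334] 0.069 [ 0.5717 -0.0455]
220 [304 334] 0.069 [ 0.5711 -0.0549]
scene (array([577.8,  -2.2]), array([138.7,  36.4]), 85.9)
side (array([573.5,  -3. ]), array([139.2,  35.9]), 87.6)
```

```bash
python3 - <<'E'
from m import *
import pickle
a=np.radians(86.8);ax=np.array([np.cos(a),np.sin(a)]);c0=np.array([.5742,.0011])
def go(n,Q):
    k=biggest((Q[...,2]>.026)&(Q[...,0]>.5)&(Q[...,0]<.64)&(Q[...,1]>-.1)&(Q[...,1]<.12)&(Q[...,2]<.1)&(abs(Q[...,0]-.575)<.03))
    q=Q[k]; s=(q[:,:2]-c0)@ax*1000
    for lo in range(26,80,8):
        t=s[(q[:,2]*1000>lo)&(q[:,2]*1000<=lo+8)]
        if len(t)>5: print(n,lo,np.percentile(t,[0,2,98,100]).round(1),len(t))
for n in('scene','side'):go(n,cloud(n,np.load(f'pics/{n}5d.npy')))
st,d=pickle.load(open('pics/w5.pkl','rb'));go('wrist',cloud('wrist',d,pose('wrist',st)))
a=cv2.imread('pics/scene5.png')[170:270,240:400];b=cv2.imread('pics/side5.png')[160:280,250:390];w=cv2.imread('pics/w5.png')[90:240,270:370]
f=lambda i:cv2.resize(i,(390,390*i.shape[0]//i.shape[1]),interpolation=3)[:390]
p=lambda i:cv2.copyMakeBorder(i,0,390-i.shape[0],0,0,0)
cv2.imwrite('pics/st.png',np.hstack([p(f(a)),p(f(b))]))
E
```

```text
scene 26 [-72.7 -70.6  62.7  65.3] 296
scene 34 [-69.9 -69.3  59.3  66.1] 107
scene 42 [-70.  -69.5  57.4  66. ] 94
scene 50 [-69.4 -68.9  58.8  64. ] 179
scene 58 [-66.8 -66.4  59.   63.5] 214
scene 66 [-66.3 -62.6  59.7  64.5] 500
scene 74 [ 1.7  7.5 60.1 62.7] 156
side 26 [-73.6 -72.1  62.4  65.3] 194
side 34 [-71.1 -71.1 -38.9 -38.1] 49
side 42 [-70.7 -70.4  -5.8  -1.6] 53
side 50 [-70.4 -69.9  55.2  59.3] 111
side 58 [-67.4 -67.   59.9  62.4] 131
side 66 [-66.6 -63.2  58.   64. ] 415
side 74 [-6.8 -3.2 58.8 60.8] 147
wrist 26 [65.7 65.7 67.8 67.8] 31
wrist 58 [-65.3 -65.2  -0.8  65.4] 119
wrist 66 [-64.7 -61.   64.3  65.4] 2569
wrist 74 [-5.4  6.2 61.5 64.3] 1243
```

View pics/st.png

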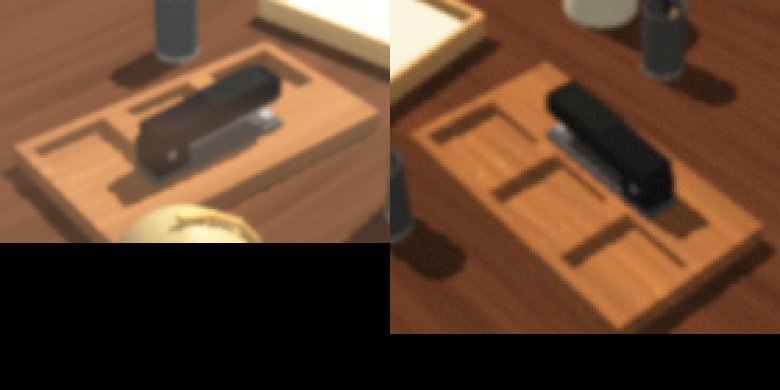

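Stapler middle is about (574, -2), axis 86.7°, nose at +y. Descending.

```bash
python3 -m handwheel '[[[0,0,0],[-0.1,0.1,1],1],[[0,0,0],[0,0,2],1],[[0,0,0],[0,0,2.5],1],[[0,0,0],[0,0,2.5],1],[[0,0,0],[0,0,2.5],1],[[0,0,0],[0,0,2.5],1],[[0,0,0],[0,0,2.5],1],[[0,0,0],[0,0,2.5],1],[[0,0,0],[0,0,2],1],[[0,0,0],[0,0,1.5],1],[[0,0,0],[0,0,1],1],[[0,0,0],[0,0,0.6],1],[[0,0,0],[0,0,0],1],[[0,0,0],[0,0,0],1],[[0,0,0],[0,0,0],1]]'; python3 go.py 574.1 -3 54 -3.3
python3 -m handwheel '[[[0,0,0],[0,0,0],0],[[0,0,0],[0,0,0],0],[[0,0,0],[0,0,0],0],[[0,0,0],[0,0,0],0],[[0,0,0],[0,0,0],0],[[0,0,0],[0,0,0],0],[[0,0,0],[0,0,0],0],[[0,0,0],[0,0,0],0],[[0,0,0],[0,0,0],0],[[0,0,0],[0,0,0],0]]'; python3 go.py 574.1 -3 54 -3.3
```

```text
time_s: 28.98
eef_pos: [0.5751, -0.0019, 0.057]
tcp_rot: [2.286, 2.152, 0.002]
wrist_force: [0.2, -0.8, -0.1]
grip_width: 1.0
t 28.98 pos [575.0521  -1.9155  56.9817] yaw -3.46 F [ 0.2 -0.8 -0.1] w 1.0 tilt [ 0.0004 -0.0022  1.    ] j6 -0.15
turn z -0.16 shift cm [-0.11 -0.09  0.3 ]
time_s: 29.82
eef_pos: [0.5745, -0.0018, 0.0563]
tcp_rot: [2.287, 2.153, 0.001]
wrist_force: [0.7, 0.9, 5.0]
grip_width: 0.391
t 29.82 pos [574.5098  -1.7692  56.2738] yaw -3.46 F [0.7 0.9 5. ] w 0.391 tilt [ 0.0001 -0.0009  1.    ] j6 -0.15
turn z -0.16 shift cm [-0.13 -0.03  0.23]
```

```bash
python3 -m handwheel '[[[0,0,0],[0,0,-0.5],0],[[0,0,0],[0,0,-1],0],[[0,0,0],[0,0,-2],0],[[0,0,0],[0,0,-2],0],[[0,0,0],[0,0,-2],0],[[0,0,0],[0,0,-2],0],[[0,0,0],[0,0,-2],0],[[0,0,0],[0,0,-1.5],0],[[0,0,0],[0,0,0],0]]'
python3 -m handwheel '[[[0,0,4],[0,0,0],0],[[0,0,7],[0,0,0],0],[[0,0,7],[0,0,0],0],[[0,0,7],[0,0,0],0],[[0,0,7],[0,0,0],0],[[0,0,7],[0,0,0],0],[[0,0,7],[0,0,0],0],[[0,0,7],[0,0,0],0],[[0,0,7],[0,0,0],0],[[0,0,7],[0,0,0],0],[[0,0,7],[0,0,0],0],[[0,0,4.2],[0,0,0],0],[[0,0,0],[0,0,0],0],[[0,0,0],[0,0,0],0],[[0,0,0],[0,0,0],0]]'
python3 go.py 510.5 310.5 180 -81.7
python3 - <<'E'
from h import *
im,d=cams.camera('scene');cv2.imwrite('pics/sc6.png',im)
E
```

```text
time_s: 30.57
eef_pos: [0.5759, -0.002, 0.1898]
tcp_rot: [2.284, 2.15, 0.006]
wrist_force: [1.1, -0.3, -1.5]
grip_width: 0.396
time_s: 31.82
eef_pos: [0.5736, -0.0016, 0.185]
tcp_rot: [-3.133, -0.231, 0.002]
wrist_force: [0.6, -0.1, -1.6]
grip_width: 0.388
t 31.82 pos [573.607   -1.6001 185.0387] yaw -81.55 F [ 0.6 -0.1 -1.6] w 0.388 tilt [0.0013 0.0005 1.    ] j6 1.21
turn z 0.15 shift cm [ -1.74 -31.79   0.5 ]
```

View pics/sc6.png

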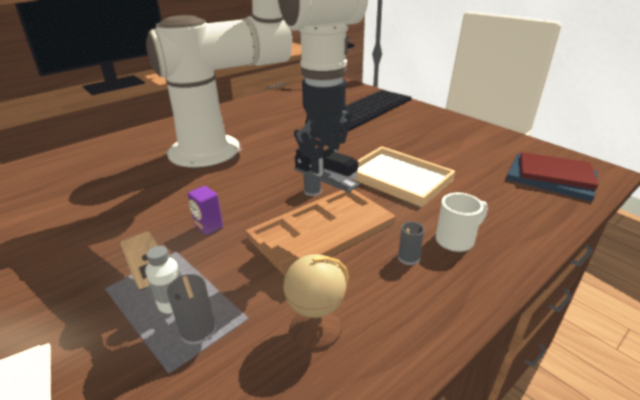

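```bash
python3 -m handwheel '[[[0,0,0],[-0.07,-1.33,0],0],[[0,0,0],[-0.145,-2.65,0],0],[[0,0,0],[-0.145,-2.65,0],0],[[0,0,0],[-0.145,-2.65,0],0],[[0,0,0],[-0.145,-2.65,0],0],[[0,0,0],[-0.145,-2.65,0],0],[[0,0,0],[-0.145,-2.65,0],0],[[0,0,0],[-0.145,-2.65,0],0],[[0,0,0],[-0.145,-2.65,0],0],[[0,0,0],[-0.145,-2.65,0],0],[[0,0,0],[-0.145,-2.65,0],0],[[0,0,0],[-0.145,-2.65,0],0],[[0,0,0],[-0.07,-1.33,0],0],[[0,0,0],[0,0,0],0],[[0,0,0],[0,0,0],0],[[0,0,0],[0,0,0],0]]'
python3 go.py 510.5 310.5 49 -81.7
python3 - <<'E'
from h import *
import pickle
st=env.get_state();im,d=cams.camera('wrist');cv2.imwrite('pics/w7.png',im);pickle.dump((st,d),open('pics/w7.pkl','wb'))
E
```

```text
time_s: 33.2
eef_pos: [0.5109, 0.3098, 0.1857]
tcp_rot: [3.133, 0.228, -0.0]
wrist_force: [-0.5, -0.4, -1.9]
grip_width: 0.395
t 33.2 pos [510.8771 309.7736 185.6772] yaw -81.67 F [-0.5 -0.4 -1.9] w 0.395 tilt [ 0.0003 -0.0007  1.    ] j6 1.77
turn z 0.03 shift cm [-0.03 -0.08 13.67]
```

View pics/w7.png

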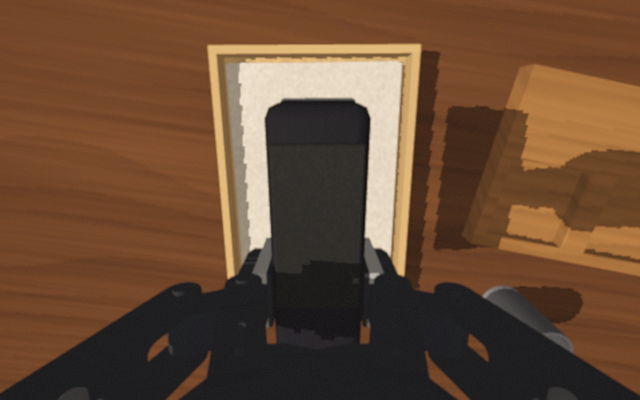

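```bash
python3 - <<'E'
from h import *
import pickle
st,d=pickle.load(open('pics/w7.pkl','rb'));ps=pose('wrist',st)
W=onplane('wrist',[[208,45.5],[421,43.5],[232,275],[408,275]],.028,ps)[:,:2]*1000
print(W); e=W[1]-W[0];print(np.linalg.norm(e),np.degrees(np.arctan2(e[1],e[0])))
for a in np.radians([8.3]):
    X=np.array([np.cos(a),np.sin(a)]);Y=np.array([-X[1],X[0]]);c=np.array([510.5,310.5])
    print((W-c)@X,(W-c)@Y)
E
```

```text
[[610.1651 409.4355]
 [635.6964 245.6694]
 [414.5339 375.9374]
 [438.5277 211.908 ]]
165.74429724039723 -81.13888742191284
[112.9032 114.5263 -85.5147 -85.4508] [ 83.512  -82.2244  78.6053 -87.1696]
```

```bash
python3 -m handwheel '[[[0,0,-0.4],[0,-0.05,1],0],[[0,0,0],[0,0,2],0],[[0,0,0],[0,0,2],0],[[0,0,0],[0,0,2],0],[[0,0,0],[0,0,2],0],[[0,0,0],[0,0,2],0],[[0,0,0],[0,0,1.2],0],[[0,0,0],[0,0,0.8],0],[[0,0,0],[0,0,0],0],[[0,0,0],[0,0,0],0],[[0,0,0],[0,0,0],0]]'; python3 go.py 510.5 310.5 48.5 -81.3
python3 -m handwheel '[[[0,0,0],[0,0,0.3],0],[[0,0,0],[0,0,0],0],[[0,0,0],[0,0,0],0]]'
```

```text
time_s: 34.17
eef_pos: [0.5118, 0.3113, 0.0572]
tcp_rot: [-3.132, -0.239, -0.004]
wrist_force: [-0.5, -0.2, -2.3]
grip_width: 0.392
t 34.17 pos [511.839  311.2915  57.154 ] yaw -81.27 F [-0.5 -0.2 -2.3] w 0.392 tilt [-0.0025  0.0005  1.    ] j6 1.76
turn z 0.03 shift cm [-0.14  0.06  0.87]
time_s: 34.42
eef_pos: [0.5109, 0.3112, 0.0532]
tcp_rot: [-3.132, -0.24, -0.001]
wrist_force: [-0.3, -0.1, -2.9]
grip_width: 0.389
```

```bash
python3 -m handwheel '[[[0,0,0],[0,0,0.2],0],[[0,0,0],[0,0,0.1],0],[[0,0,0],[0,0,0],0],[[0,0,0],[0,0,0],0]]';python3 -m handwheel '[[[0,0,0],[0,0,0.1],0],[[0,0,0],[0,0,0],0],[[0,0,0],[0,0,0],0]]'
```

```text
time_s: 34.75
eef_pos: [0.5106, 0.311, 0.0497]
tcp_rot: [3.132, 0.239, -0.001]
wrist_force: [-0.6, 0.2, -2.0]
grip_width: 0.392
time_s: 35.0
eef_pos: [0.5107, 0.311, 0.0487]
tcp_rot: [3.132, 0.239, -0.0]
wrist_force: [0.1, -0.2, -1.4]
grip_width: 0.391
```

```bash
python3 -m handwheel '[[[0,0,0],[0,0,0.1],0],[[0,0,0],[0,0,0],0],[[0,0,0],[0,0,0],0]]';python3 -m handwheel '[[[0,0,0],[0,0,0.05],0],[[0,0,0],[0,0,0],0],[[0,0,0],[0,0,0],0]]'
```

```text
time_s: 35.25
eef_pos: [0.5109, 0.3111, 0.0483]
tcp_rot: [-3.132, -0.239, -0.001]
wrist_force: [-2.4, -0.5, 3.0]
grip_width: 0.393
time_s: 35.5
eef_pos: [0.511, 0.3111, 0.0483]
tcp_rot: [3.132, 0.24, 0.0]
wrist_force: [-2.3, -2.3, 5.2]
grip_width: 0.39
```

Contact. Releasing, lifting and checking.

```bash
python3 -m handwheel '[[[0,0,0],[0,0,0],1],[[0,0,0],[0,0,0],1],[[0,0,0],[0,0,0],1],[[0,0,0],[0,0,0],1],[[0,0,0],[0,0,0],1],[[0,0,0],[0,0,0],1],[[0,0,0],[0,0,0],1],[[0,0,0],[0,0,-1],1],[[0,0,0],[0,0,-2],1],[[0,0,0],[0,0,-2],1],[[0,0,0],[0,0,-2.5],1],[[0,0,0],[0,0,-2.5],1],[[0,0,0],[0,0,-2.5],1],[[0,0,0],[0,0,-2.5],1],[[0,0,0],[0,0,-2],1],[[0,0,0],[0,0,0],1]]'
python3 -m handwheel '[[[0,0,0],[-2,0,0],1],[[0,0,0],[-2,0,-1],1],[[0,0,0],[-2,0,-1],1],[[0,0,0],[-2,0,-1],1],[[0,0,0],[0,0,-1],1],[[0,0,0],[0,0,0],1],[[0,0,0],[0,0,0],1],[[0,0,0],[0,0,0],1]]'
python3 - <<'E'
from m import *
st=env.get_state();im,d=cams.camera('wrist');cv2.imwrite('pics/w8.png',im)
print(st['eef_pos'])
ps=pose('wrist',st);P=cloud('wrist',d,ps);z=P[...,2]
import pickle;pickle.dump((st,d),open('pics/w8.pkl','wb'))
E
```

```text
time_s: 36.83
eef_pos: [0.5134, 0.312, 0.2238]
tcp_rot: [-3.13, -0.239, -0.016]
wrist_force: [1.2, 0.2, 1.4]
grip_width: 1.001
time_s: 37.5
eef_pos: [0.4321, 0.2988, 0.2567]
tcp_rot: [3.132, 0.239, -0.001]
wrist_force: [0.7, 0.6, 0.0]
grip_width: 0.997
[0.4321 0.2988 0.2567]
```

View pics/w8.png

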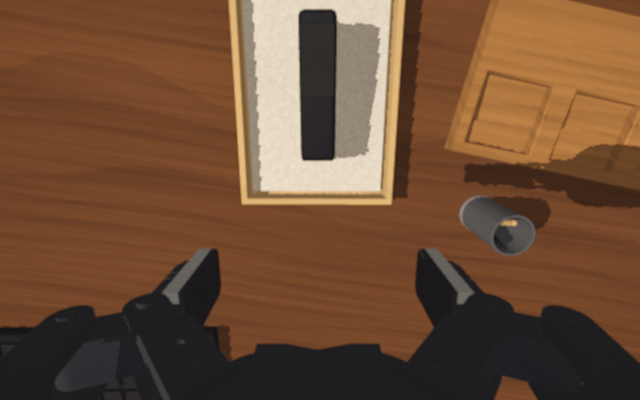

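```bash
python3 - <<'E'
from m import *
import pickle
st,d=pickle.load(open('pics/w8.pkl','rb'));ps=pose('wrist',st);P=cloud('wrist',d,ps);z=P[...,2]
v,u=np.mgrid[0:400,0:640]
W=onplane('wrist',[[242.5,204],[392,204]],.028,ps)[:,:2]*1000;e=W[1]-W[0]
a=np.arctan2(e[1],e[0])+np.pi/2;X=np.array([np.cos(a),np.sin(a)])
print(W,np.linalg.norm(e),np.degrees(a),'centre',W.mean(0)+115*X)
m=biggest((u>290)&(u<345)&(v<170)&(z>.04)&(z<.1));print('stapler',rect(P[m]))
for n in('scene','side'):
    Q=cloud(n,cams.camera(n)[1]);k=(abs(Q[...,0]-.51)<.105)&(abs(Q[...,1]-.31)<.05)&(Q[...,2]>.02)&(Q[...,2]<.09)
    s=Q[biggest(k)];t=Q[(Q[...,2]>.02)&(Q[...,2]<.035)&(abs(Q[...,0]-.51)<.14)&(abs(Q[...,1]-.31)<.115)]
    print(n,rect(s),s[:,2].max(),'tray',rect(t))
E
```

```text
[[382.8743 374.5509]
 [408.1027 210.2207]] 166.25548926596989 8.728043520216538 centre [509.1568 309.8364]
stapler (array([512.4, 310.2]), array([133.6,  34.1]), 8.8)
scene (array([514.9, 308.8]), array([134.9,  36.8]), 8.5) 0.06969491708945397 tray (array([510.7, 311.3]), array([233. , 173.7]), 8.6)
side (array([533.6, 314.4]), array([180. ,  47.2]), 14.6) 0.06959357815547562 tray (array([511.4, 311. ]), array([236.2, 170.5]), 8.6)
```

Stapler middle is about (510,310) at 8.8°; the tray measures (510,310.5) at 8.7°, so it is centred. Returning the clock first.

```bash
python3 -m handwheel '[[[0,0,5.9],[0,0,0],1],[[0,0,5.8],[0,0,0],1],[[0,0,0],[0,0,0],1],[[0,0,0],[0,0,0],1]]'; python3 go.py 453.3 -338.5 190 -92.96
```

```text
time_s: 37.98
eef_pos: [0.4317, 0.2988, 0.2568]
tcp_rot: [3.14, -0.077, -0.001]
wrist_force: [0.8, 0.9, -0.5]
grip_width: 1.0
t 37.98 pos [431.724  298.7767 256.7958] yaw -92.81 F [ 0.8  0.9 -0.5] w 1.0 tilt [ 0.0008 -0.0004  1.    ] j6 1.99
turn z 0.15 shift cm [ 5.45 63.53  6.68]
```

```bash
python3 -m handwheel '[[[0,0,0.15],[0.14,1.67,0.1],1],[[0,0,0],[0.29,3.34,0.35],1],[[0,0,0],[0.29,3.34,0.35],1],[[0,0,0],[0.29,3.34,0.35],1],[[0,0,0],[0.29,3.34,0.35],1],[[0,0,0],[0.29,3.34,0.35],1],[[0,0,0],[0.29,3.34,0.35],1],[[0,0,0],[0.29,3.34,0.35],1],[[0,0,0],[0.29,3.34,0.35],1],[[0,0,0],[0.29,3.34,0.35],1],[[0,0,0],[0.29,3.34,0.35],1],[[0,0,0],[0.29,3.34,0.35],1],[[0,0,0],[0.29,3.34,0.35],1],[[0,0,0],[0.29,3.34,0.35],1],[[0,0,0],[0.29,3.34,0.35],1],[[0,0,0],[0.28,3.34,0.35],1],[[0,0,0],[0.28,3.34,0.35],1],[[0,0,0],[0.28,3.34,0.35],1],[[0,0,0],[0.28,3.34,0.35],1],[[0,0,0],[0.14,1.67,0.1],1]]'
python3 -m handwheel '[[[0,0,0],[0,0,0],1],[[0,0,0],[0,0,0],1],[[0,0,0],[0,0,0],1]]'
python3 - <<'E'
from m import *
import pickle
st=env.get_state();im,d=cams.camera('wrist');cv2.imwrite('pics/w9.png',im)
pickle.dump((st,d),open('pics/w9.pkl','wb'))
E
python3 go.py 453.3 -338.5 72 -92.96
```

```text
time_s: 39.65
eef_pos: [0.4511, -0.3413, 0.1915]
tcp_rot: [3.14, -0.084, -0.001]
wrist_force: [-0.0, 0.2, -0.1]
grip_width: 1.002
time_s: 39.9
eef_pos: [0.4517, -0.3369, 0.192]
tcp_rot: [-3.14, 0.083, 0.001]
wrist_force: [-0.5, 1.1, -0.5]
grip_width: 0.996
t 39.95 pos [ 451.8591 -336.6469  192.1675] yaw -93.01 F [-0.1  0.  -0.1] w 0.998 tilt [0.0003 0.0007 1.    ] j6 0.77
turn z -0.05 shift cm [ 0.15  0.18 12.02]
```

View pics/w9.png

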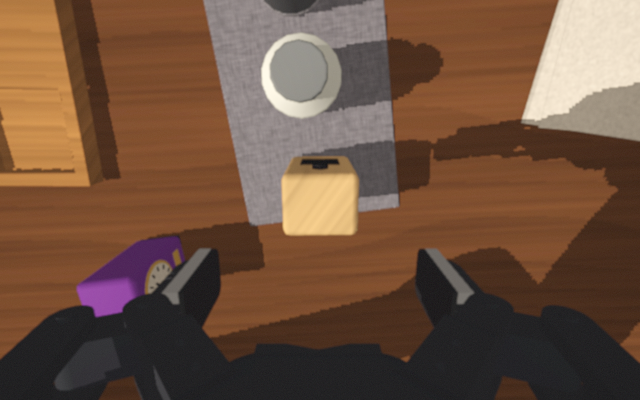

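```bash
python3 - <<'E'
from m import *
import pickle
st,d=pickle.load(open('pics/w9.pkl','rb'));ps=pose('wrist',st);P=cloud('wrist',d,ps);z=P[...,2]
v,u=np.mgrid[0:400,0:640]
m=biggest((u>270)&(u<375)&(v>140)&(v<245)&(z>.088)&(z<.11));print(st['eef_pos'],rect(P[m]))
for n in('scene','side'):
    Q=cloud(n,cams.camera(n)[1])
    k=(abs(Q[...,0]-.455)<.05)&(abs(Q[...,1]+.338)<.05)&(Q[...,2]>.089)&(Q[...,2]<.1);print(n,rect(Q[k]))
E
```

```text
[ 0.4517 -0.3369  0.192 ] (array([ 452.4, -339.7]), array([54.1, 46.6]), 87.6)
scene (array([ 455.2, -339. ]), array([54.3, 47.1]), 88.2)
side (array([ 451.1, -339.3]), array([54.9, 45.7]), 89.3)
```

```bash
python3 -m handwheel '[[[0,0,0],[0.12,0.2,1],1],[[0,0,0],[0,0,2],1],[[0,0,0],[0,0,2],1],[[0,0,0],[0,0,2],1],[[0,0,0],[0,0,2],1],[[0,0,0],[0,0,2],1],[[0,0,0],[0,0,0.8],1],[[0,0,0],[0,0,0],1],[[0,0,0],[0,0,0],1],[[0,0,0],[0,0,0],1]]'; python3 go.py 453.3 -338.5 72 -92.96
python3 -m handwheel '[[[0,0,0],[0,0,0],0],[[0,0,0],[0,0,0],0],[[0,0,0],[0,0,0],0],[[0,0,0],[0,0,0],0],[[0,0,0],[0,0,0],0],[[0,0,0],[0,0,0],0],[[0,0,0],[0,0,0],0]]'; python3 go.py 453.3 -338.5 72 -92.96
```

```text
time_s: 40.88
eef_pos: [0.4536, -0.3405, 0.0756]
tcp_rot: [3.139, -0.085, 0.003]
wrist_force: [0.1, 0.5, 0.4]
grip_width: 0.996
t 40.88 pos [ 453.6368 -340.5018   75.6282] yaw -93.09 F [0.1 0.5 0.4] w 0.996 tilt [-0.0017 -0.0017  1.    ] j6 0.77
turn z -0.13 shift cm [-0.04 -0.2   0.36]
time_s: 41.47
eef_pos: [0.4535, -0.3404, 0.0755]
tcp_rot: [3.139, -0.085, 0.002]
wrist_force: [-0.7, 1.0, 4.8]
grip_width: 0.625
t 41.47 pos [ 453.4708 -340.375    75.4729] yaw -93.11 F [-0.7  1.   4.8] w 0.625 tilt [-0.0014 -0.0013  1.    ] j6 0.77
turn z -0.15 shift cm [-0.03 -0.19  0.35]
```

```bash
python3 -m handwheel '[[[0,0,0],[0,0,-0.5],0],[[0,0,0],[0,0,-1],0],[[0,0,0],[0,0,-2],0],[[0,0,0],[0,0,-2],0],[[0,0,0],[0,0,-2],0],[[0,0,0],[0,0,-2],0],[[0,0,0],[0,0,-0.5],0],[[0,0,0],[0,0,0],0],[[0,0,0],[0,0,0],0]]'; python3 go.py 513 -81.1 170 -92.96
```

```text
time_s: 42.22
eef_pos: [0.4525, -0.3395, 0.1736]
tcp_rot: [-3.14, 0.085, 0.001]
wrist_force: [0.3, 0.1, -2.3]
grip_width: 0.622
t 42.22 pos [ 452.5198 -339.501   173.6321] yaw -93.11 F [ 0.3  0.1 -2.3] w 0.622 tilt [0.0007 0.0006 1.    ] j6 0.77
turn z -0.15 shift cm [  4.71 -26.12   0.36]
```

```bash
python3 -m handwheel '[[[0,0,-0.1],[0.24,-1.3,0],0],[[0,0,0],[0.47,-2.61,0],0],[[0,0,0],[0.47,-2.61,0],0],[[0,0,0],[0.47,-2.61,0],0],[[0,0,0],[0.47,-2.61,0],0],[[0,0,0],[0.47,-2.61,0],0],[[0,0,0],[0.47,-2.61,0],0],[[0,0,0],[0.47,-2.61,0],0],[[0,0,0],[0.47,-2.61,0],0],[[0,0,0],[0.47,-2.61,0],0],[[0,0,0],[0.24,-1.3,0],0],[[0,0,0],[0,0,1],0],[[0,0,0],[0,0,2],0],[[0,0,0],[0,0,2],0],[[0,0,0],[0,0,1],0],[[0,0,0],[0,0,0],0],[[0,0,0],[0,0,0],0],[[0,0,0],[0,0,0],0],[[0,0,0],[0,0,0],0]]'; python3 go.py 513 -81.1 80.5 -92.96;python3 go.py 513 -81.1 80.5 -92.96
python3 - <<'E'
from h import *
im,d=cams.camera('wrist');cv2.imwrite('pics/w10.png',im)
E
```

```text
time_s: 43.8
eef_pos: [0.5145, -0.0823, 0.1155]
tcp_rot: [3.14, -0.083, 0.003]
wrist_force: [0.5, -0.7, -1.6]
grip_width: 0.628
t 43.8 pos [514.4918 -82.3091 115.5397] yaw -93.03 F [ 0.5 -0.7 -1.6] w 0.628 tilt [-0.0022 -0.0008  1.    ] j6 1.23
turn z -0.07 shift cm [-0.16 -0.11  3.5 ]
t 43.8 pos [514.4918 -82.3091 115.5397] yaw -93.03 F [ 0.5 -0.7 -1.6] w 0.628 tilt [-0.0022 -0.0008  1.    ] j6 1.23
turn z -0.07 shift cm [-0.16 -0.11  3.5 ]
```

View pics/w10.png

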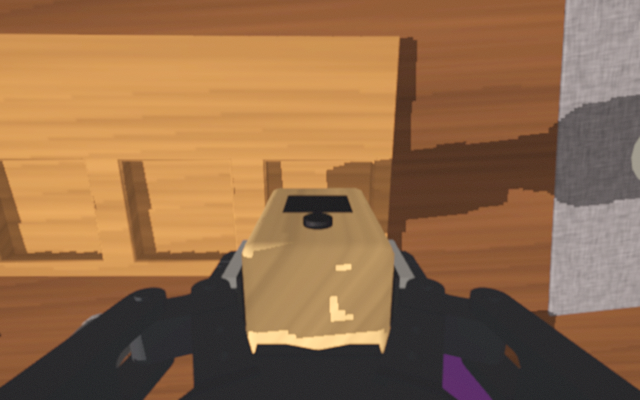

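```bash
python3 -m handwheel '[[[0,0,0],[0,0,1],0],[[0,0,0],[0,0,1],0],[[0,0,0],[0,0,0.4],0],[[0,0,0],[0,0,0],0],[[0,0,0],[0,0,0],0],[[0,0,0],[0,0,0],0],[[0,0,0],[0,0,0],0],[[0,0,0],[0,0,0],0]]'; python3 go.py 513 -81.1 80.5 -92.96;
```

```text
time_s: 44.52
eef_pos: [0.514, -0.0819, 0.0907]
tcp_rot: [3.14, -0.083, 0.001]
wrist_force: [0.4, -0.7, -1.3]
grip_width: 0.628
t 44.52 pos [513.9597 -81.8957  90.7132] yaw -93.01 F [ 0.4 -0.7 -1.3] w 0.628 tilt [-0.0008 -0.0003  1.    ] j6 1.23
turn z -0.05 shift cm [-0.1  -0.07  1.02]
```

```bash
python3 -m handwheel '[[[0,0,0],[-0.05,-0.05,0.5],0],[[0,0,0],[0,0,0.3],0],[[0,0,0],[0,0,0.1],0],[[0,0,0],[0,0,0],0],[[0,0,0],[0,0,0],0],[[0,0,0],[0,0,0],0]]';python3 -m handwheel '[[[0,0,0],[0,0,0.1],0],[[0,0,0],[0,0,0],0],[[0,0,0],[0,0,0],0]]'
```

```text
time_s: 45.02
eef_pos: [0.5132, -0.0813, 0.0813]
tcp_rot: [3.14, -0.083, 0.0]
wrist_force: [0.9, -0.1, -1.9]
grip_width: 0.621
time_s: 45.27
eef_pos: [0.5134, -0.0813, 0.0805]
tcp_rot: [3.14, -0.082, 0.001]
wrist_force: [0.2, 0.0, -0.4]
grip_width: 0.623
```

```bash
python3 -m handwheel '[[[0,0,0],[0,0,0.1],0],[[0,0,0],[0,0,0],0],[[0,0,0],[0,0,0],0]]';python3 -m handwheel '[[[0,0,0],[0,0,0],1],[[0,0,0],[0,0,0],1],[[0,0,0],[0,0,0],1],[[0,0,0],[0,0,0],1],[[0,0,0],[0,0,0],1],[[0,0,0],[0,0,-1],1],[[0,0,0],[0,0,-2],1],[[0,0,0],[0,0,-2],1],[[0,0,0],[0,0,-2],1],[[0,0,0],[0,0,-2],1],[[0,0,0],[0,0,-2],1],[[0,0,0],[0,0,0],1],[[0,0,0],[0,0,0],1],[[0,0,0],[0,0,0],1],[[0,0,0],[0,0,0],1]]';python3 go.py 538.8 -331.4 190 -92.96
python3 - <<'E'
from m import *
import pickle
st=env.get_state();im,d=cams.camera('wrist');cv2.imwrite('pics/w11.png',im)
ps=pose('wrist',st);P=cloud('wrist',d,ps);z=P[...,2]
v,u=np.mgrid[0:400,0:640]
m=biggest((z>.094)&(z<.11)&(abs(P[...,0]-.51)<.05)&(abs(P[...,1]+.08)<.05));print(st['eef_pos'],rect(P[m]))
E
```

```text
time_s: 45.52
eef_pos: [0.5135, -0.0813, 0.0805]
tcp_rot: [3.14, -0.082, 0.001]
wrist_force: [-3.1, 1.5, 7.3]
grip_width: 0.627
time_s: 46.77
eef_pos: [0.5123, -0.0809, 0.188]
tcp_rot: [-3.14, 0.083, 0.004]
wrist_force: [0.0, -0.7, -0.3]
grip_width: 1.001
t 46.77 pos [512.2997 -80.8873 187.9818] yaw -93.01 F [ 0.  -0.7 -0.3] w 1.001 tilt [0.0024 0.0008 1.    ] j6 1.23
turn z -0.05 shift cm [ 3.94 24.88 -0.2 ]
[ 0.5123 -0.0809  0.188 ] (array([513.1, -82.1]), array([54. , 45.3]), 87.0)
```

View pics/w11.png

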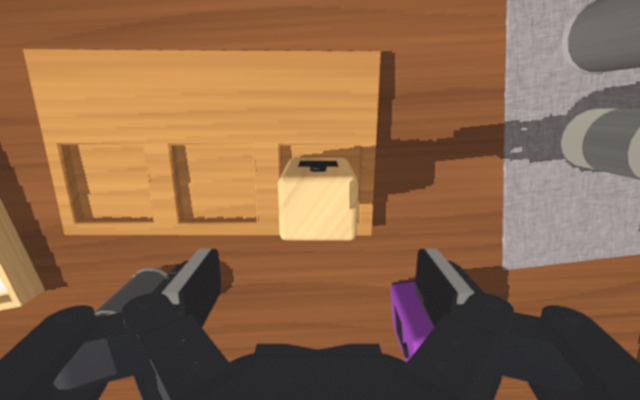

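```bash
python3 -m handwheel '[[[0,0,0],[-0.2,1.24,-0.3],1],[[0,0,0],[0.45,2.49,-0.3],1],[[0,0,0],[0.45,2.49,0],1],[[0,0,0],[0.45,2.49,0],1],[[0,0,0],[0.45,2.49,0],1],[[0,0,0],[0.45,2.49,0],1],[[0,0,0],[0.45,2.49,0],1],[[0,0,0],[0.45,2.49,0],1],[[0,0,0],[0.45,2.49,0],1],[[0,0,0],[0.39,2.49,0],1],[[0,0,0],[0.15,1.24,0],1],[[0,0,0],[0,0,0],1],[[0,0,0],[0,0,0],1],[[0,0,0],[0,0,0],1],[[0,0,0],[0,0,0],1]]';python3 go.py 538.8 -331.4 82 -92.96
python3 - <<'E'
from m import *
st=env.get_state();im,d=cams.camera('wrist');cv2.imwrite('pics/w12.png',im)
ps=pose('wrist',st);P=cloud('wrist',d,ps);z=P[...,2]
m=biggest((z>.113)&(z<.13)&(abs(P[...,0]-.54)<.05)&(abs(P[...,1]+.33)<.05));print(st['eef_pos'],rect(P[m]))
E
```

```text
time_s: 48.07
eef_pos: [0.5394, -0.3304, 0.1952]
tcp_rot: [-3.14, 0.08, 0.001]
wrist_force: [0.6, -0.2, -0.0]
grip_width: 1.002
t 48.07 pos [ 539.4139 -330.4444  195.196 ] yaw -92.93 F [ 0.6 -0.2 -0. ] w 1.002 tilt [0.0005 0.0007 1.    ] j6 0.88
turn z 0.03 shift cm [-0.06  0.1  11.32]
[ 0.5394 -0.3304  0.1952] (array([ 538.7, -331.8]), array([31.9, 32.6]), 86.5)
```

View pics/w12.png

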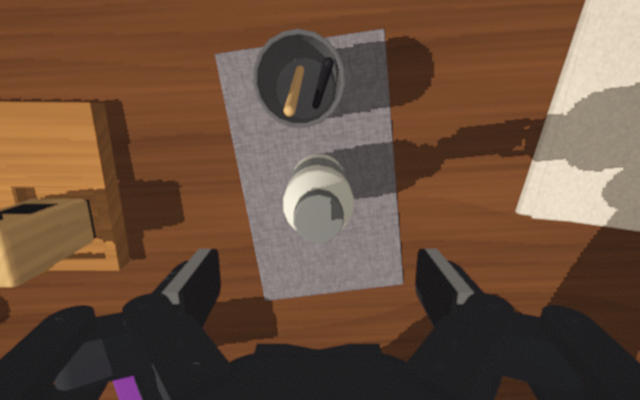

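```bash
python3 -m handwheel '[[[0,0,0],[-0.06,0.1,1],1],[[0,0,0],[0,0,2],1],[[0,0,0],[0,0,2],1],[[0,0,0],[0,0,2],1],[[0,0,0],[0,0,2],1],[[0,0,0],[0,0,1.6],1],[[0,0,0],[0,0,0.7],1],[[0,0,0],[0,0,0],1],[[0,0,0],[0,0,0],1],[[0,0,0],[0,0,0],1]]'; python3 go.py 538.8 -331.8 82 -92.96
python3 -m handwheel '[[[0,0,0],[0,0,0],0],[[0,0,0],[0,0,0],0],[[0,0,0],[0,0,0],0],[[0,0,0],[0,0,0],0],[[0,0,0],[0,0,0],0],[[0,0,0],[0,0,0],0],[[0,0,0],[0,0,0],0]]'; python3 go.py 538.8 -331.8 82 -92.96
python3 -m handwheel '[[[0,0,0],[0,0,-0.5],0],[[0,0,0],[0,0,-1],0],[[0,0,0],[0,0,-2],0],[[0,0,0],[0,0,-2],0],[[0,0,0],[0,0,-2],0],[[0,0,0],[0,0,-2],0],[[0,0,0],[0,0,-2],0],[[0,0,0],[0,0,-1],0],[[0,0,0],[0,0,0],0],[[0,0,0],[0,0,0],0],[[0,0,0],[0,0,0],0]]'; python3 go.py 517.9 13.7 210 -92.96
```

```text
time_s: 48.95
eef_pos: [0.5395, -0.3333, 0.0837]
tcp_rot: [3.139, -0.082, 0.003]
wrist_force: [-0.4, 0.5, 0.3]
grip_width: 0.999
t 48.95 pos [ 539.5226 -333.3171   83.6658] yaw -93.0 F [-0.4  0.5  0.3] w 0.999 tilt [-0.0018 -0.0015  1.    ] j6 0.88
turn z -0.04 shift cm [-0.08 -0.15  0.17]
time_s: 49.53
eef_pos: [0.5395, -0.333, 0.0837]
tcp_rot: [3.14, -0.082, 0.002]
wrist_force: [0.7, 2.2, 5.7]
grip_width: 0.589
t 49.53 pos [ 539.4587 -333.0073   83.7323] yaw -93.01 F [0.7 2.2 5.7] w 0.589 tilt [-0.0015 -0.0006  1.    ] j6 0.88
turn z -0.05 shift cm [-0.07 -0.12  0.17]
time_s: 50.45
eef_pos: [0.5381, -0.3323, 0.2056]
tcp_rot: [-3.139, 0.083, 0.003]
wrist_force: [-0.0, -0.9, -1.7]
grip_width: 0.585
t 50.45 pos [ 538.0742 -332.2583  205.5828] yaw -93.01 F [-0.  -0.9 -1.7] w 0.585 tilt [0.0022 0.0017 1.    ] j6 0.88
turn z -0.05 shift cm [ -3.8  -34.45  -0.44]
```

```bash
python3 -m handwheel '[[[0,0,0],[-0.15,-1.33,0],0],[[0,0,0],[-0.29,-2.65,0],0],[[0,0,0],[-0.29,-2.65,0],0],[[0,0,0],[-0.29,-2.65,0],0],[[0,0,0],[-0.29,-2.65,0],0],[[0,0,0],[-0.29,-2.65,0],0],[[0,0,0],[-0.29,-2.65,0],0],[[0,0,0],[-0.29,-2.65,0],0],[[0,0,0],[-0.29,-2.65,0],0],[[0,0,0],[-0.29,-2.65,0],0],[[0,0,0],[-0.29,-2.65,0],0],[[0,0,0],[-0.29,-2.65,0],0],[[0,0,0],[-0.29,-2.65,0],0],[[0,0,0],[-0.15,-1.33,0],0],[[0,0,0],[0,0,0],0],[[0,0,0],[0,0,0],0],[[0,0,0],[0,0,0],0]]'; python3 go.py 518.1 13.5 110 -92.96
python3 - <<'E'
from h import *
im,d=cams.camera('wrist');cv2.imwrite('pics/w13.png',im)
E
```

```text
time_s: 51.87
eef_pos: [0.5186, 0.0131, 0.2066]
tcp_rot: [3.14, -0.083, -0.002]
wrist_force: [0.1, -0.0, -2.2]
grip_width: 0.591
t 51.87 pos [518.6276  13.0954 206.6444] yaw -93.01 F [ 0.1 -0.  -2.2] w 0.591 tilt [ 0.0011 -0.0002  1.    ] j6 1.42
turn z -0.05 shift cm [-0.05 -0.04  9.66]
```

View pics/w13.png

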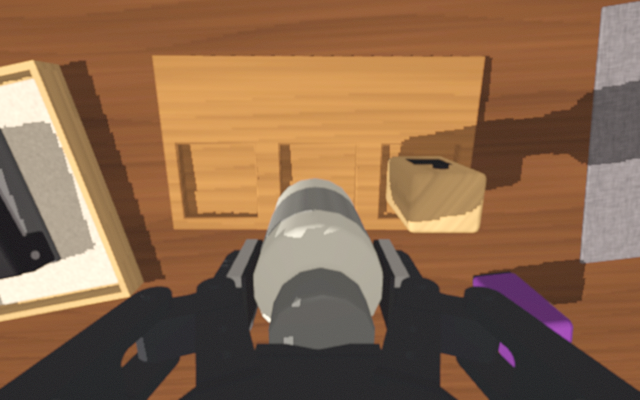

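Bottle is over the middle recess (318,180) and the clock sits in its recess (435,195). Lowering.

```bash
python3 -m handwheel '[[[0,0,0],[-0.05,0,1],0],[[0,0,0],[0,0,2],0],[[0,0,0],[0,0,2],0],[[0,0,0],[0,0,2],0],[[0,0,0],[0,0,2],0],[[0,0,0],[0,0,1],0],[[0,0,0],[0,0,0.5],0],[[0,0,0],[0,0,0],0],[[0,0,0],[0,0,0],0],[[0,0,0],[0,0,0],0],[[0,0,0],[0,0,0],0]]'; python3 go.py 518.1 13.5 88.7 -92.96
```

```text
time_s: 52.83
eef_pos: [0.5196, 0.0131, 0.1036]
tcp_rot: [3.14, -0.083, 0.004]
wrist_force: [-0.1, -0.0, -2.0]
grip_width: 0.588
t 52.83 pos [519.6256  13.083  103.5957] yaw -93.01 F [-0.1 -0.  -2. ] w 0.588 tilt [-0.0025 -0.0004  1.    ] j6 1.42
turn z -0.05 shift cm [-0.15 -0.03  1.49]
```

```bash
python3 -m handwheel '[[[0,0,0],[0,0,0.6],0],[[0,0,0],[0,0,0.5],0],[[0,0,0],[0,0,0.1],0],[[0,0,0],[0,0,0],0],[[0,0,0],[0,0,0],0],[[0,0,0],[0,0,0],0],[[0,0,0],[0,0,0],0]]'; python3 go.py 518.1 13.5 88.7 -92.96
```

```text
time_s: 53.42
eef_pos: [0.5188, 0.0133, 0.0905]
tcp_rot: [3.14, -0.083, 0.001]
wrist_force: [1.0, -0.6, -0.2]
grip_width: 0.59
t 53.42 pos [518.7958  13.2706  90.4898] yaw -93.01 F [ 1.  -0.6 -0.2] w 0.59 tilt [-0.0004 -0.0001  1.    ] j6 1.42
turn z -0.05 shift cm [-0.07 -0.02  0.18]
```

```bash
python3 -m handwheel '[[[0,0,0],[-0.05,0,0.1],0],[[0,0,0],[0,0,0],0],[[0,0,0],[0,0,0],0]]';python3 -m handwheel '[[[0,0,0],[0,0,0.1],0],[[0,0,0],[0,0,0],0],[[0,0,0],[0,0,0],0]]'
```

```text
time_s: 53.67
eef_pos: [0.5181, 0.0133, 0.0893]
tcp_rot: [-3.14, 0.083, 0.0]
wrist_force: [-0.4, -0.4, -1.8]
grip_width: 0.593
time_s: 53.92
eef_pos: [0.5185, 0.0133, 0.0888]
tcp_rot: [3.14, -0.082, 0.001]
wrist_force: [0.0, 0.5, 2.7]
grip_width: 0.586
```

```bash
python3 -m handwheel '[[[0,0,0],[0,0,0.05],0],[[0,0,0],[0,0,0],1],[[0,0,0],[0,0,0],1],[[0,0,0],[0,0,0],1],[[0,0,0],[0,0,0],1],[[0,0,0],[0,0,0],1],[[0,0,0],[0,0,-1],1],[[0,0,0],[0,0,-2],1],[[0,0,0],[0,0,-2],1],[[0,0,0],[0,0,-2],1],[[0,0,0],[0,0,-2],1],[[0,0,0],[0,0,-2],1],[[0,0,0],[0,0,0],1],[[0,0,0],[0,0,0],1],[[0,0,0],[0,0,0],1],[[0,0,0],[0,0,0],1]]';python3 go.py 622.8 -324 195 -92.96
python3 - <<'E'
from m import *
st=env.get_state();im,d=cams.camera('wrist');cv2.imwrite('pics/w14.png',im)
ps=pose('wrist',st);P=cloud('wrist',d,ps);z=P[...,2]
for lo,hi,cx,cy in((.117,.135,.5175,.0135),(.094,.11,.5125,-.081)):
    m=biggest((z>lo)&(z<hi)&(abs(P[...,0]-cx)<.05)&(abs(P[...,1]-cy)<.05));print(st['eef_pos'],rect(P[m]),np.median(z[m]))
E
```

```text
time_s: 55.25
eef_pos: [0.5172, 0.0135, 0.1965]
tcp_rot: [-3.14, 0.083, 0.004]
wrist_force: [-0.8, -0.9, -0.3]
grip_width: 0.996
t 55.25 pos [517.2383  13.5209 196.4691] yaw -93.01 F [-0.8 -0.9 -0.3] w 0.996 tilt [0.0025 0.0004 1.    ] j6 1.42
turn z -0.05 shift cm [12.29 33.16  0.15]
[0.5172 0.0135 0.1965] (array([518.5,  14.6]), array([32.4, 31.8]), 73.6) 0.12561644265547695
[0.5172 0.0135 0.1965] (array([513.4, -81.4]), array([53.6, 45.2]), 87.2) 0.09949442310353934
```

View pics/w14.png

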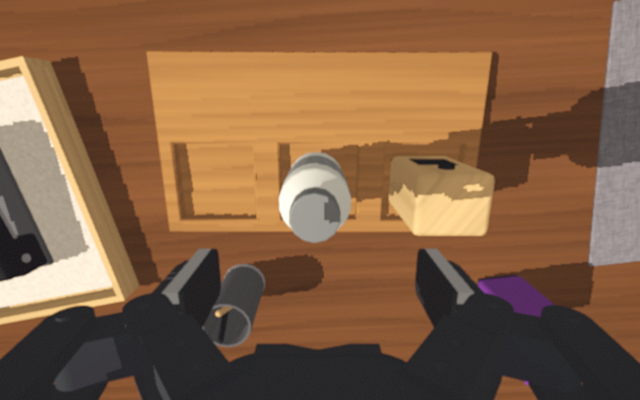

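```bash
python3 -m handwheel '[[[0,0,0],[0.43,1.27,0],1],[[0,0,0],[0.94,2.55,0],1],[[0,0,0],[0.94,2.55,0],1],[[0,0,0],[0.94,2.55,0],1],[[0,0,0],[0.94,2.55,0],1],[[0,0,0],[0.94,2.55,0],1],[[0,0,0],[0.94,2.55,0],1],[[0,0,0],[0.94,2.55,0],1],[[0,0,0],[0.94,2.55,0],1],[[0,0,0],[0.94,2.55,0],1],[[0,0,0],[0.94,2.55,0],1],[[0,0,0],[0.94,2.55,0],1],[[0,0,0],[0.94,2.55,0],1],[[0,0,0],[0.47,1.27,0],1],[[0,0,0],[0,0,0],1],[[0,0,0],[0,0,0],1],[[0,0,0],[0,0,0],1],[[0,0,0],[0,0,0],1]]';python3 go.py 622.8 -324 76.5 -92.96
python3 - <<'E'
from m import *
st=env.get_state();im,d=cams.camera('wrist');cv2.imwrite('pics/w15.png',im)
ps=pose('wrist',st);P=cloud('wrist',d,ps);z=P[...,2]
m=biggest((z>.08)&(z<.115)&(abs(P[...,0]-.623)<.05)&(abs(P[...,1]+.324)<.05))
c=cv2.findContours(m.astype(np.uint8),0,1)[0];c=max(c,key=cv2.contourArea)[:,0]
print(st['eef_pos'],rect(onplane('wrist',c,.101,ps)),rect(P[m]))
E
```

```text
time_s: 56.8
eef_pos: [0.6221, -0.323, 0.1975]
tcp_rot: [-3.14, 0.081, 0.001]
wrist_force: [0.7, -0.6, -0.7]
grip_width: 0.998
t 56.8 pos [ 622.107  -323.0112  197.4837] yaw -92.96 F [ 0.7 -0.6 -0.7] w 0.998 tilt [0.0007 0.0007 1.    ] j6 0.97
turn z 0.0 shift cm [ 0.07  0.1  12.1 ]
[ 0.6221 -0.323   0.1975] (array([ 625.1, -323.9]), array([56.9, 59.7]), 87.1) (array([ 623.5, -324. ]), array([57.2, 57.4]), 67.2)
```

View pics/w15.png

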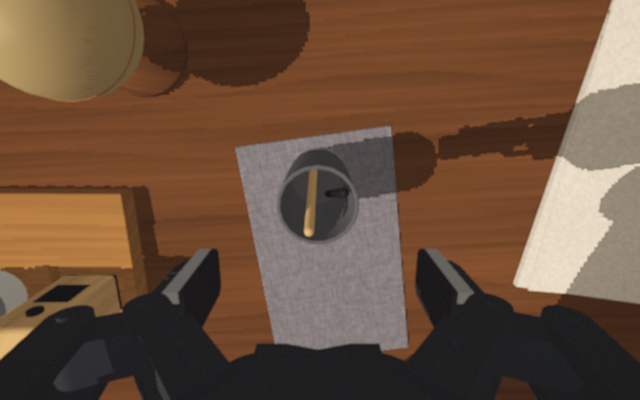

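```bash
python3 -m handwheel '[[[0,0,0],[0.06,0,1],1],[[0,0,0],[0,0,2],1],[[0,0,0],[0,0,2],1],[[0,0,0],[0,0,2],1],[[0,0,0],[0,0,2],1],[[0,0,0],[0,0,2],1],[[0,0,0],[0,0,0.8],1],[[0,0,0],[0,0,0],1],[[0,0,0],[0,0,0],1],[[0,0,0],[0,0,0],1],[[0,0,0],[0,0,0],1]]'; python3 go.py 623.3 -324 77.5 -92.96
python3 -m handwheel '[[[0,0,0],[0,0,0],0],[[0,0,0],[0,0,0],0],[[0,0,0],[0,0,0],0],[[0,0,0],[0,0,0],0],[[0,0,0],[0,0,0],0],[[0,0,0],[0,0,0],0],[[0,0,0],[0,0,0],0]]'; python3 go.py 623.3 -324 77.5 -92.96
python3 -m handwheel '[[[0,0,0],[0,0,-0.5],0],[[0,0,0],[0,0,-1],0],[[0,0,0],[0,0,-2],0],[[0,0,0],[0,0,-2],0],[[0,0,0],[0,0,-2],0],[[0,0,0],[0,0,-2],0],[[0,0,0],[0,0,-2.5],0],[[0,0,0],[0,0,-2],0],[[0,0,0],[0,0,-1],0],[[0,0,0],[0,0,0],0],[[0,0,0],[0,0,0],0],[[0,0,0],[0,0,0],0]]'; python3 go.py 522 104 220 -92.96
```

```text
time_s: 57.77
eef_pos: [0.624, -0.3247, 0.0818]
tcp_rot: [3.139, -0.082, 0.004]
wrist_force: [0.2, -0.0, 0.4]
grip_width: 0.999
t 57.77 pos [ 623.9798 -324.6913   81.8426] yaw -93.0 F [ 0.2 -0.   0.4] w 0.999 tilt [-0.0027 -0.0019  1.    ] j6 0.97
turn z -0.04 shift cm [-0.07 -0.07  0.43]
time_s: 58.35
eef_pos: [0.6236, -0.3242, 0.0811]
tcp_rot: [3.14, -0.082, 0.002]
wrist_force: [-1.3, 1.9, 5.4]
grip_width: 0.676
t 58.35 pos [ 623.5983 -324.1943   81.1393] yaw -93.01 F [-1.3  1.9  5.4] w 0.676 tilt [-0.0015 -0.0006  1.    ] j6 0.97
turn z -0.05 shift cm [-0.03 -0.02  0.36]
time_s: 59.35
eef_pos: [0.6221, -0.3235, 0.2275]
tcp_rot: [-3.138, 0.083, 0.005]
wrist_force: [-0.2, 0.4, -3.2]
grip_width: 0.674
t 59.35 pos [ 622.0929 -323.4698  227.4593] yaw -93.02 F [-0.2  0.4 -3.2] w 0.674 tilt [0.0031 0.002  1.    ] j6 0.97
turn z -0.06 shift cm [-12.2  -42.17   0.75]
```

```bash
python3 -m handwheel '[[[0,0,0],[-0.39,-1.32,0],0],[[0,0,0],[-0.77,-2.64,0],0],[[0,0,0],[-0.77,-2.64,0],0],[[0,0,0],[-0.77,-2.64,0],0],[[0,0,0],[-0.77,-2.64,0],0],[[0,0,0],[-0.77,-2.64,0],0],[[0,0,0],[-0.77,-2.64,0],0],[[0,0,0],[-0.77,-2.64,0],0],[[0,0,0],[-0.77,-2.64,0],0],[[0,0,0],[-0.77,-2.64,0],0],[[0,0,0],[-0.77,-2.64,0],0],[[0,0,0],[-0.77,-2.64,0],0],[[0,0,0],[-0.77,-2.64,0],0],[[0,0,0],[-0.77,-2.64,0],0],[[0,0,0],[-0.77,-2.64,0],0],[[0,0,0],[-0.77,-2.64,0],0],[[0,0,0],[-0.39,-1.32,0],0],[[0,0,0],[0,0,0],0],[[0,0,0],[0,0,0],0],[[0,0,0],[0,0,0],0]]'; python3 go.py 521.9 104 110 -92.96
python3 - <<'E'
from h import *
im,d=cams.camera('wrist');cv2.imwrite('pics/w16.png',im)
E
```

```text
time_s: 61.02
eef_pos: [0.5217, 0.1036, 0.2288]
tcp_rot: [3.14, -0.083, -0.003]
wrist_force: [-0.1, -0.5, -1.3]
grip_width: 0.681
t 61.02 pos [521.6906 103.5662 228.7669] yaw -93.03 F [-0.1 -0.5 -1.3] w 0.681 tilt [ 0.0017 -0.0006  1.    ] j6 1.59
turn z -0.07 shift cm [ 0.02 -0.04 11.88]
```

View pics/w16.png

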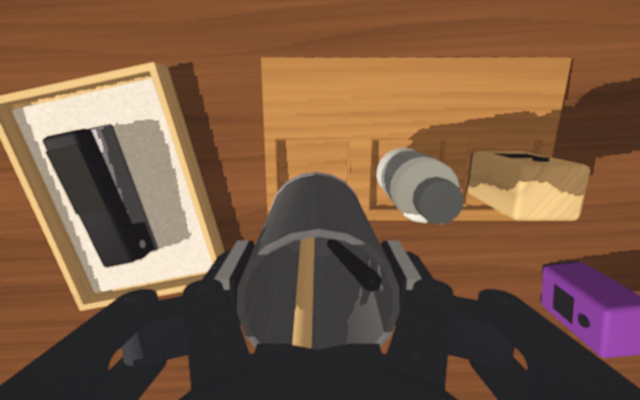

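```bash
python3 -m handwheel '[[[0,0,0],[-0.05,0,1],0],[[0,0,0],[0,0,2],0],[[0,0,0],[0,0,2],0],[[0,0,0],[0,0,2],0],[[0,0,0],[0,0,2],0],[[0,0,0],[0,0,2],0],[[0,0,0],[0,0,1],0],[[0,0,0],[0,0,0.6],0],[[0,0,0],[0,0,0],0],[[0,0,0],[0,0,0],0],[[0,0,0],[0,0,0],0],[[0,0,0],[0,0,0],0]]'; python3 go.py 521.9 104 85.5 -92.96
python3 -m handwheel '[[[0,0,0],[0,0,0.6],0],[[0,0,0],[0,0,0.3],0],[[0,0,0],[0,0,0.1],0],[[0,0,0],[0,0,0],0],[[0,0,0],[0,0,0],0],[[0,0,0],[0,0,0],0],[[0,0,0],[0,0,0],0]]'; python3 go.py 521.9 104 85.5 -92.96
```

```text
time_s: 62.07
eef_pos: [0.5226, 0.1042, 0.1052]
tcp_rot: [3.14, -0.083, 0.004]
wrist_force: [0.1, 0.2, -2.2]
grip_width: 0.676
t 62.07 pos [522.5664 104.2206 105.1776] yaw -93.01 F [ 0.1  0.2 -2.2] w 0.676 tilt [-0.0026  0.      1.    ] j6 1.59
turn z -0.05 shift cm [-0.07  0.03  1.97]
time_s: 62.65
eef_pos: [0.5216, 0.1043, 0.0939]
tcp_rot: [3.141, -0.083, 0.0]
wrist_force: [0.7, -0.5, -2.7]
grip_width: 0.681
t 62.65 pos [521.6324 104.274   93.9498] yaw -93.01 F [ 0.7 -0.5 -2.7] w 0.681 tilt [-0.0003  0.      1.    ] j6 1.59
turn z -0.05 shift cm [0.03 0.03 0.84]
```

```bash
python3 -m handwheel '[[[0,0,0],[0,0,0.4],0],[[0,0,0],[0,0,0.2],0],[[0,0,0],[0,0,0],0],[[0,0,0],[0,0,0],0],[[0,0,0],[0,0,0],0]]'; python3 -m handwheel '[[[0,0,0],[0,0,0.1],0],[[0,0,0],[0,0,0],0],[[0,0,0],[0,0,0],0]]'; python3 -m handwheel '[[[0,0,0],[0,0,0.1],0],[[0,0,0],[0,0,0],0],[[0,0,0],[0,0,0],0]]'
```

```text
time_s: 63.07
eef_pos: [0.5215, 0.1043, 0.0878]
tcp_rot: [3.14, -0.083, -0.0]
wrist_force: [0.6, -0.2, -2.4]
grip_width: 0.678
time_s: 63.32
eef_pos: [0.5215, 0.1043, 0.0868]
tcp_rot: [-3.141, 0.082, 0.0]
wrist_force: [1.1, -0.5, -2.9]
grip_width: 0.676
time_s: 63.57
eef_pos: [0.5218, 0.1043, 0.0862]
tcp_rot: [-3.14, 0.083, -0.001]
wrist_force: [-0.5, 1.0, 0.5]
grip_width: 0.678
```

```bash
python3 -m handwheel '[[[0,0,0],[0,0,0.05],0],[[0,0,0],[0,0,0],0],[[0,0,0],[0,0,0],0.87],[[0,0,0],[0,0,0],0.87],[[0,0,0],[0,0,0],0.87],[[0,0,0],[0,0,0],0.87],[[0,0,0],[0,0,0],0.87],[[0,0,0],[0,0,-1],0.87],[[0,0,0],[0,0,-2],0.87],[[0,0,0],[0,0,-2],0.87],[[0,0,0],[0,0,-2],0.87],[[0,0,0],[0,0,-2],0.87],[[0,0,0],[0,0,-2],0.87],[[0,0,0],[0,0,-2],0.87],[[0,0,0],[0,0,-2],0.87],[[0,0,0],[0,0,0],1],[[0,0,0],[0,0,0],1],[[0,0,0],[0,0,0],1]]'
python3 -m handwheel '[[[0,0,0],[-1,1.5,-2],1],[[0,0,0],[-1,2,-2],1],[[0,0,0],[-1,2,-2],1],[[0,0,0],[-1,2,-2],1],[[0,0,0],[-1,2,-1],1],[[0,0,0],[-0.5,1,0],1],[[0,0,0],[0,0,0],1],[[0,0,0],[0,0,0],1],[[0,0,0],[0,0,0],1],[[0,0,0],[0,0,0],1]]'
python3 - <<'E'
from m import *
st=env.get_state();im,d=cams.camera('wrist');cv2.imwrite('pics/w17.png',im)
ps=pose('wrist',st);P=cloud('wrist',d,ps);z=P[...,2]
print(st['eef_pos'],st['time_s'])
for lo,hi,cx,cy in((.117,.135,.5175,.0135),(.094,.11,.5125,-.081),(.085,.115,.522,.104)):
    m=biggest((z>lo)&(z<hi)&(abs(P[...,0]-cx)<.04)&(abs(P[...,1]-cy)<.04));print(rect(P[m]),np.median(z[m]))
for n in('scene','side'):
    im,d=cams.camera(n);cv2.imwrite(f'pics/{n}17.png',im)
E
```

```text
time_s: 65.07
eef_pos: [0.5211, 0.1043, 0.2347]
tcp_rot: [3.141, -0.083, -0.002]
wrist_force: [-0.5, -0.1, 0.3]
grip_width: 1.0
time_s: 65.9
eef_pos: [0.4609, 0.0032, 0.3238]
tcp_rot: [-3.14, 0.081, 0.004]
wrist_force: [-0.7, 0.0, 0.7]
grip_width: 1.0
[0.4609 0.0032 0.3238] 65.9
(array([518.3,  14.6]), array([31.5, 32.3]), 87.1) 0.1256413950768038
(array([512.8, -81.9]), array([53.9, 44.1]), 87.1) 0.09945543525335515
(array([522.2, 103.8]), array([57.2, 56.7]), 88.0) 0.10332585069468503
```

View pics/w17.png

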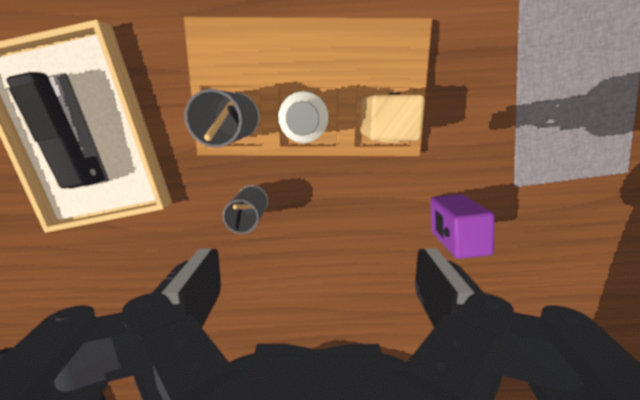

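View pics/scene17.png

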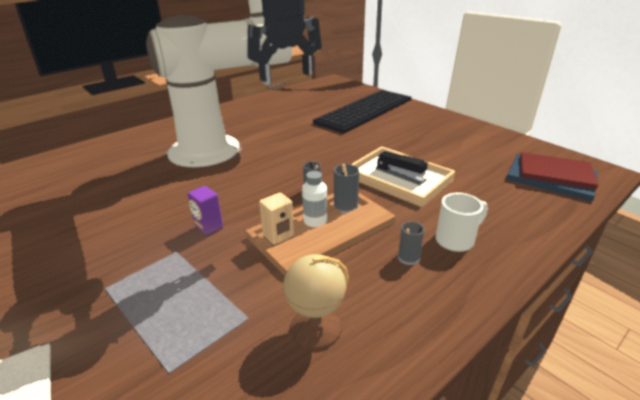

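View pics/side17.png

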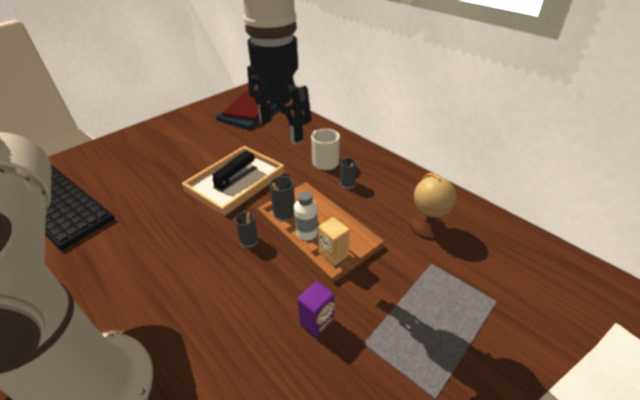

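All is in place: clock (277,218), bottle (314,200) and pot (346,187) in the scene view match the start picture. The stapler is in the tray, and the mug and globe are untouched. Handing in.

```bash
python3 -c "
from cell import env
print(env.hand_in())"
```

```text
the job is handed in; nothing more can be done
None
```

The job is handed in at about 66 s of the 144 s allowed. I stood the clock, bottle and pot aside on the mat and laid the stapler in the tray. Then I put the three back in their recesses in the order clock, bottle, pot.

Last checks:

| Thing | Measured offset |
|---|---|
| Clock | 1.1 mm from its start position, same heading (87.1°), dial facing the front |
| Bottle | 1.4 mm from its start position |
| Pot | 0.4–0.7 mm from its start position, depending on the start fit |
| Stapler | within about 1–2 mm of the tray's middle, within about 0.3° of lengthwise |

- **Upright and undisturbed:** all four things stand upright. By eye, the mug, globe and look-alikes look where they were in the first pictures. The highest wrist force I read was about 11 N, and the gripper was clear of everything at hand-in.
- **Disagreements:** after placing, the side camera's stapler mask ran into the tray wall and gave a useless fit, so I relied on the wrist view. The scene camera put the stapler's top about 2.5 mm further along the tray than the wrist view. That is roughly the calibration error.

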